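Lock the clamp stud in the bench's T-slot rail

ROBOT

A 6-joint arm with a two-finger parallel gripper is mounted at the origin on the work surface. World frame = base frame: x ahead of the robot, y to its left, z up, the work surface at z = 0. Lengths are in m, angles in rad, forces in N, time in s.
With the tool pointing down it reaches from about 0.35 to 0.85 m from the base axis. Payload 8.1 kg.
Tool frame: the origin (TCP) lies at the centre of the arm's flange, where the gripper is bolted on; the fingertips stand 186 mm ahead of it and the grasp point (between the pads) lies 167 mm ahead of it (robot.nose_length is the distance from the TCP to the fingertips, in m); z points along the fingers, x is the direction in which the jaws open and shut, and the axes are right-handed (so a half turn about z gives the same grasp; the last joint's range is limited). The gripper opens to 93 mm and grips with 3 to 60 N. Pads are 15 mm wide; open, the fingers measure 128 mm over their backs; the gripper's body (75 mm by 188 mm) begins 65 mm behind the grasp point.
Start: joints at [1.103, 0.13, 1.488, -0, 1.523, -0.085], TCP at [0.224, 0.557, 0.405] pointing down, gripper open.
Joint ranges: [-2.96, 2.96], [-0.89, 2.26], [0.02, 2.5], [-1.34, 4.48], [0, 2.73], [-2.66, 2.66]. Speed limits (rad/s): [2.39, 2.39, 2.79, 3.14, 3.14, 3.14].

INTERFACE

Orientations are given as a rotation vector (axis times angle).
In Python, from plant import robot gives the robot as it stands.
- The arm moves only by the tool arm_command, never from a script. Its argument "motion" is a list of rows, each an object with "slide": the shift along the tool's x, y, z each as a share of 0.4 m, from -1 to 1, a list of three; "turn": the turn, a rotation vector about the tool's x, y, z each as a share of 0.5 rad, from -1 to 1, a list of three. A call has exactly 5 rows; each row shifts and turns the commanded pose from where the row before left it, along the tool's axes as they then stand; what a row does not reach is not made up. A row lasts 1/12 s, in which the tool goes at most 41.7 mm and 7.16 degrees, less where a joint would pass 70% of its speed; a pose out of reach is approached as far as the arm can. A call with a number of a shift or a turn outside -1 to 1 is refused whole. A call with a gripper value outside its range is refused whole. "gripper" is the opening in per cent of the stroke, from 0 (shut) to 100 (fully open), set as the call begins (left out, the last holds). The fingers move at their own pace and stop on an object; "grip_force" is the grip in N (left out, the last holds). Time passes only in rows, so rows that do not move let the fingers close, or fill a call up. It gives the time, the measured TCP pose, the force and the opening at its end, in the units of the state.
- robot.read_state(): the state, without advancing time (a new reading comes with each control period).
- robot.read_camera(name): name is "scene" or "top" or "wrist"; returns a dict with "pixels" (480x640x3 uint8, blue, green, red), "intrinsics" (3x3 intrinsics, pixels), "T" (4x4, takes a point from camera to world coordinates). Camera axes: x right, y down, z forward; pixel columns grow to the right and rows downward; lengths in m; the calibration is good to about 2 mm. A picture is of the moment at which its call begins. There is no depth.
- robot.close_job(): hands the job in, once; it reports no verdict.
The state is a dict: "t": time; "q": joint angles; "dq": joint speeds; "joint_torque": joint torques, N m; "tool_pos": TCP position; "orientation": TCP orientation; "force": force on the tool from outside, world axes, zero at the start; "wrist_torque": the same for the moment, N m; "opening": finger opening in m.
Only numpy, scipy, OpenCV 4.12 (cv2) and the standard library are available. Lean on these libraries where they do the work, as an engineer would, in place of code of your own. Each camera call takes 0.05 s, during which the arm holds its last target.

TASK

Fit the clamp stud in the T-slot rail on the potting bench: lower its T head through the wide window at the rail's one end until the collar sits on the rail, slide it along the slot until you feel it come up against the sprung buffer hidden inside, and there turn it a quarter turn so that the head locks crosswise under the lips. Do all this gently, never forcing the stud against the rail, then let go of it and leave the other things where they are.

Things in the scene. Friction and masses are not known exactly. Their poses are not given: they have to be found in the camera images.
- clamp_stud: loose clamp stud, 62 mm high, 0.12 kg, standing on its T head. Origin: centre of the head's underside, z up the stem. Steel head 32 mm long (x) x 16 wide (y) x 7 thick, half-round ends, lowest 2 mm narrowed to 13.5; stem 8 mm diameter; round collar 28 mm across at z = 15 to 20 mm; grip above. A half turn about z looks the same.
- stud_grip (a point): middle of the stud's black wing grip, 41 mm above the stud's origin: an upright blade 36 mm long (stud x) x 14 mm thick (stud y), from z = 20 to 62 mm, to be pinched across its 14 mm
- t_rail: aluminium T-slot rail fixed on the bench, 212 mm long (own x = -34 to 178 mm), 52 wide, 20 high. Origin on the bench under the window's centre; the slot, 10.5 mm wide, runs from the window along +x to x = 168. Lips 6 mm thick (z = 14 to 20), hollow under them down to z = 3. With the collar on the rail the stud's origin is 5 mm above the rail's. Stud-to-rail forces above 35 N count as forcing.
- rail_window (a point): centre of the window in the rail's top face (z = 20 mm), a hole 36 mm (rail x) x 20 mm (rail y) that the head goes through with its length along the rail
- rail_slot_end (a point): far end of the slot, on the rail's top at rail x = 168 mm. The hollow is 19 to 21 mm wide, so the head slides only lengthwise, except in a 37 mm wide pocket before a sprung buffer. The buffer's place varies unmeasured: touched with the stud at rail x = 70 to 130 mm. It yields 1 mm per 4 N, up to 5 mm. The head turns either way while touching or lightly pressing it.
- plug_tray: red plastic plug tray, 170 x 220 x 45 mm; bystander, origin at the centre of its underside
- blue_pot: blue glazed pot, 130 mm across, 110 mm high; bystander, origin at the centre of its underside
- clay_pot: small clay pot turned upside down, 68 mm across, 55 mm high, standing beside the rail; bystander, origin at the centre of its underside
- seed_jar: closed jar, 70 mm across, 90 mm high; bystander, origin at the centre of its underside
- cultivator: steel hand cultivator with wooden handle, 230 mm long along its x, 37 mm high; bystander, origin on the bench under its middle
- dibber: birch dibber with a cross handle, 167 mm long along its x, 80 mm across the handle, 25 mm thick, lying beside the rail; bystander, origin on the bench under its middle
- bench_brush: bench brush about 200 mm long, lying along its x; bystander, origin on the bench under it
Things that resemble listed ones, but are neither listed nor needed, are in the scene too. Of the things that look like the clamp_stud, the smaller one is meant. What is shaped like the t_rail but blue is not meant.

How it is judged:
By the outcome, as a careful person would: the job done as asked, in the order asked, and still so for the second after the job is handed in, with the robot touching nothing.
It also fails if it takes over 70 s, if anything falls off the work surface, if the arm or the gripper's body presses on something with over 40 N, if the wrist force passes 120 N, or if a joint passes its speed limit or range.

## Working session

There is one attempt and no reset: what is moved stays moved. The work goes in short steps, Python scripts to look and compute and a tool call to move; the robot and the scene stay as the last step left them, time stands still between calls to the robot, and variables do not carry over. Pictures are saved under pics/ and viewed, and the job is handed in when it is done.

Besides the shell and the picture viewer there is one more tool, called after "Call:" by a JSON object that holds its "fn" and its "kwargs", one argument or row to a line. arm_command: Moves the arm, as the interface text tells. Shift numbers are shares of 0.4 m and turn numbers shares of 0.5 rad, none past 1 either way. Its arguments: {"type":"object","properties":{"motion":{"type":"array","items":{"type":"object","properties":{"slide":{"type":"array","items":{"type":"number"}},"turn":{"type":"array","items":{"type":"number"}}}}},"gripper":{"type":"number"},"grip_force":{"type":"number"}},"required":["motion"]}

```bash
ls; mkdir -p pics; python3 - <<'E'
from plant import robot
import cv2
print(robot.read_state())
for n in ("scene","top","wrist"):
    c=robot.read_camera(n); cv2.imwrite(f"pics/{n}0.png",c["pixels"]); print(n,c["intrinsics"].tolist(),c["T"].round(4).tolist())
E
```

```text
pics
{'t': 0.0, 'q': array([ 1.10261842e+00,  1.31137729e-01,  1.48925814e+00, -2.29998940e-06,
        1.52299604e+00, -8.54148440e-02]), 'dq': array([-0.00196391, -0.00046831,  0.00038592, -0.00074492, -0.00124063,
       -0.0009341 ]), 'joint_torque': array([-1.25553174e-04, -5.59840786e+01, -4.91766536e+01,  7.67193083e-02,
        3.50327126e-02, -1.79225744e-04]), 'tool_pos': array([0.2239769 , 0.55638478, 0.40371275]), 'orientation': array([ 2.60270696e+00,  1.75783900e+00, -2.46607386e-03]), 'force': array([-0.00341462, -0.18854425, -0.16910144]), 'wrist_torque': array([-0.04547623, -0.00789648,  0.02796063]), 'opening': 0.09286465940863653}
scene [[459.5252239689655, 0.0, 317.7110771163962], [0.0, 459.5252239689655, 240.9522293412499], [0.0, 0.0, 1.0]] [[-0.7547, 0.4208, -0.5033, 1.0277], [0.6559, 0.4701, -0.5905, 0.5979], [-0.0119, -0.7758, -0.6308, 0.6913], [0.0, 0.0, 0.0, 1.0]]
top [[498.3485551396104, 0.0, 309.5178140100949], [0.0, 498.3485551396104, 241.02057313128216], [0.0, 0.0, 1.0]] [[-0.0252, -0.9845, 0.1737, 0.3004], [-0.9996, 0.0226, -0.017, 0.0025], [0.0128, -0.174, -0.9847, 1.2308], [0.0, 0.0, 0.0, 1.0]]
wrist [[355.1455825264206, 0.0, 318.87688699594503], [0.0, 355.1455825264206, 240.00058221112798], [0.0, 0.0, 1.0]] [[0.3728, 0.892, 0.2557, 0.1518], [0.9279, -0.3576, -0.1054, 0.585], [-0.0026, 0.2765, -0.961, 0.3841], [0.0, 0.0, 0.0, 1.0]]
```

View pics/scene0.png

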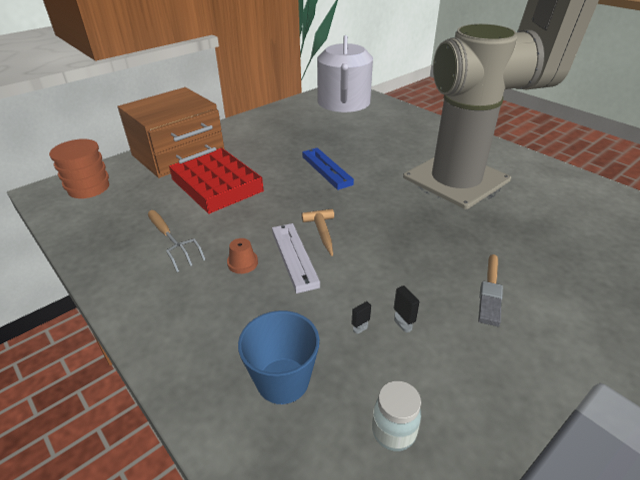

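View pics/top0.png

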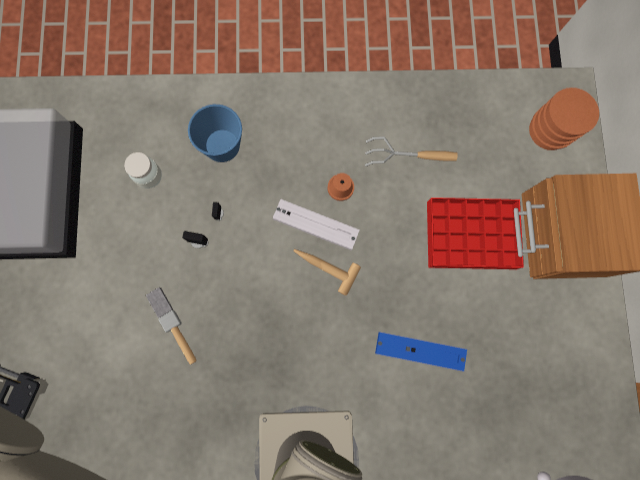

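View pics/wrist0.png

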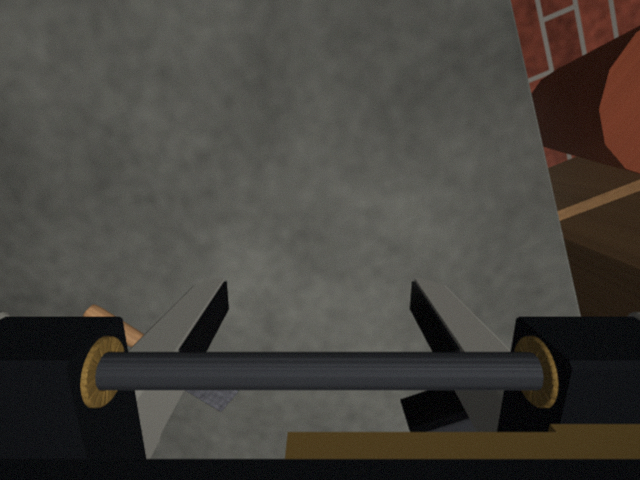

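The smaller stud is at top (217,211) / scene (361,317). The white rail is at top (316,224), and the larger decoy stud at top (195,238). I'll zoom in on both.

```bash
python3 - <<'E'
import cv2,numpy as np
t=cv2.imread("pics/top0.png");s=cv2.imread("pics/scene0.png")
a=cv2.resize(t[180:270,165:365],None,fx=4,fy=4,interpolation=cv2.INTER_CUBIC)
cv2.imwrite("pics/ztop.png",a)
a=cv2.resize(s[210:340,260:430],None,fx=4.5,fy=4.5,interpolation=cv2.INTER_CUBIC)
cv2.imwrite("pics/zsc.png",a)
E
```

```text
(no output)
```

View pics/ztop.png

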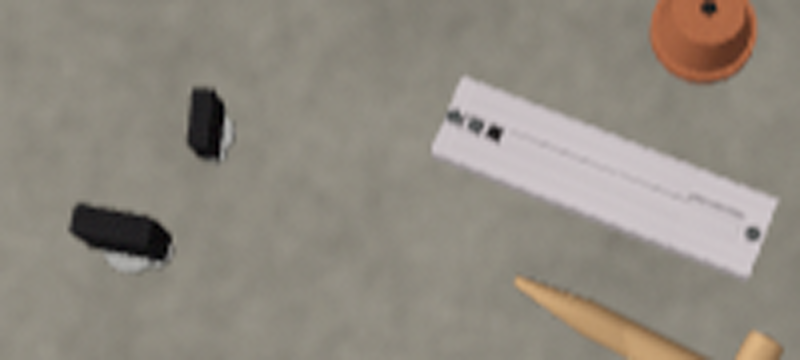

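View pics/zsc.png

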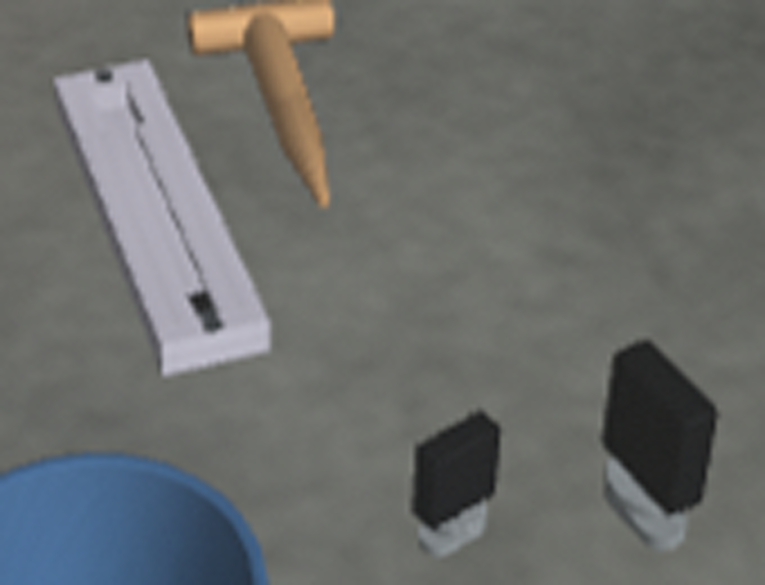

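```bash
cat > h.py <<'E'
import cv2,numpy as np
from plant import robot
def ray(c,uv):
    K=c["intrinsics"];T=c["T"]
    d=T[:3,:3]@np.array([(uv[0]-K[0,2])/K[0,0],(uv[1]-K[1,2])/K[1,1],1]);return T[:3,3],d
def onz(c,uv,z):
    o,d=ray(c,uv);return o+d*(z-o[2])/d[2]
def proj(c,P):
    T=c["T"];p=T[:3,:3].T@(np.asarray(P,float)-T[:3,3]);q=c["intrinsics"]@p;return q[:2]/q[2]
def grab(n,name):
    c=robot.read_camera(n);cv2.imwrite(f"pics/{name}.png",c["pixels"]);return c
E
python3 - <<'E'
from h import *
for n,roi in(("top",(180,270,165,365)),("scene",(215,340,255,430))):
    c=robot.read_camera(n);im=c["pixels"].astype(int)
    r0,r1,c0,c1=roi
    def cnts(m):
        mm=np.zeros(m.shape,np.uint8);mm[r0:r1,c0:c1]=m[r0:r1,c0:c1]*255
        return cv2.findContours(mm,0,2)[0]
    hi=im.max(2);
    for k in cnts((im.min(2)>165)):
        if cv2.contourArea(k)>300:
            b=cv2.boxPoints(cv2.minAreaRect(k)); print(n,"rail",cv2.minAreaRect(k)); print([onz(c,p,.02).round(4).tolist() for p in b])
    for k in cnts(hi<50):
        if cv2.contourArea(k)>40:
            R=cv2.minAreaRect(k);print(n,"black",R,cv2.contourArea(k),onz(c,R[0],.041).round(4)); 
            print(cv2.approxPolyDP(k,1,True).reshape(-1,2).tolist())
E
```

```text
top rail ((315.5803527832031, 223.6836395263672), (85.63384246826172, 21.013694763183594), 21.370620727539062)
[[0.5746, 0.0736, 0.02], [0.6243, 0.0539, 0.02], [0.5402, -0.1426, 0.02], [0.4915, -0.1216, 0.02]]
top black ((194.86537170410156, 237.67308044433594), (24.71063232421875, 9.60969066619873), 11.309932708740234) 191.5 [0.5249 0.2592 0.041 ]
[[183, 234], [183, 237], [188, 241], [205, 244], [207, 240], [201, 234], [185, 231]]
top black ((216.0, 210.5), (15.0, 8.0), 90.0) 97.0 [0.5913 0.2086 0.041 ]
[[213, 203], [212, 215], [214, 218], [219, 218], [220, 206], [218, 203]]
scene rail ((296.7384948730469, 257.0549011230469), (70.74235534667969, 25.026704788208008), 70.23283386230469)
[[0.5398, -0.1394, 0.02], [0.4761, -0.1282, 0.02], [0.5849, 0.0849, 0.02], [0.6365, 0.0714, 0.02]]
scene black ((360.9117126464844, 313.8529052734375), (16.463863372802734, 24.695796966552734), 59.03623962402344) 295.5 [0.5906 0.2066 0.041 ]
[[367, 302], [353, 309], [352, 323], [355, 326], [369, 318], [370, 305]]
scene black ((406.00006103515625, 304.5000305175781), (34.64822769165039, 23.33452033996582), 45.0) 592.0 [0.5094 0.247  0.041 ]
[[403, 286], [398, 288], [396, 291], [397, 292], [394, 307], [401, 316], [409, 323], [415, 320], [418, 300]]
```

```bash
cat >> h.py <<'E'
from scipy.spatial.transform import Rotation as Ro
def plan(xyz,yaw_deg):
    s=robot.read_state();R=Ro.from_rotvec(s["orientation"]).as_matrix()
    y=np.deg2rad(yaw_deg);x=np.array([np.cos(y),np.sin(y),0]);z=np.array([0,0,-1.]);Rt=np.c_[x,np.cross(z,x),z]
    d=R.T@(np.asarray(xyz)-s["tool_pos"]);w=Ro.from_matrix(R.T@Rt).as_rotvec()
    print("yaw now",np.rad2deg(np.arctan2(R[1,0],R[0,0])).round(2),"pos",s["tool_pos"].round(4),"q6",s["q"][5].round(2),"tilt",(R[:,2]).round(4),"F",s["force"].round(1),"open",round(s["opening"],4),"t",round(s["t"],2))
    print("slide total (mm) ",(d*1000).round(1)," share",(d/.4).round(3)," turn rad",w.round(3)," share",(w/.5).round(3), "rows",(np.linalg.norm(d)/.0417).round(1),(np.linalg.norm(w)/.125).round(1))
    return d,w
E
python3 -c "
from h import *
plan([.59,.208,.38],90)"
```

```text
yaw now 68.07 pos [0.2241 0.5565 0.4043] q6 -0.09 tilt [-4.e-04 -7.e-04 -1.e+00] F [-0.6  0.1 -0.6] open 0.093 t 0.25
slide total (mm)  [-186.6  469.6   24.4]  share [-0.466  1.174  0.061]  turn rad [-0.     0.001 -0.383]  share [-0.     0.002 -0.766] rows 12.1 3.1
```

Call:
{"fn": "arm_command", "kwargs": {
  "motion": [
    {"slide":[-0.031,0.078,0.004],"turn":[0,0,0]},
    {"slide":[-0.031,0.078,0.004],"turn":[0,0,0]},
    {"slide":[-0.031,0.078,0.004],"turn":[0,0,0]},
    {"slide":[-0.031,0.078,0.004],"turn":[0,0,0]},
    {"slide":[-0.031,0.078,0.004],"turn":[0,0,0]}
  ]
}}

```text
t: 0.67
tool_pos: [0.3464, 0.4396, 0.3966]
orientation: [2.603, 1.759, -0.0]
force: [0.6, -0.4, 0.0]
opening: 0.0929
```

Call:
{"fn": "arm_command", "kwargs": {
  "motion": [
    {"slide":[-0.031,0.078,0.004],"turn":[0,0,0]},
    {"slide":[-0.031,0.078,0.004],"turn":[0,0,0]},
    {"slide":[-0.031,0.078,0.004],"turn":[0,0,0]},
    {"slide":[-0.031,0.078,0.004],"turn":[0,0,0]},
    {"slide":[-0.031,0.078,0.004],"turn":[0,0,0]}
  ]
}}

```text
t: 1.08
tool_pos: [0.4681, 0.3237, 0.3886]
orientation: [-2.603, -1.758, -0.0]
force: [0.6, -0.6, 0.0]
opening: 0.0929
```

Call:
{"fn": "arm_command", "kwargs": {
  "motion": [
    {"slide":[-0.031,0.078,0.004],"turn":[0,0,0]},
    {"slide":[-0.031,0.078,0.004],"turn":[0,0,0]},
    {"slide":[-0.031,0.078,0.004],"turn":[0,0,0]},
    {"slide":[-0.031,0.078,0.004],"turn":[0,0,0]},
    {"slide":[-0.031,0.078,0.004],"turn":[0,0,0]}
  ]
}}

```text
t: 1.5
tool_pos: [0.5897, 0.2079, 0.3805]
orientation: [-2.603, -1.758, 0.0]
force: [-0.1, 1.5, 0.2]
opening: 0.0929
```

Call:
{"fn": "arm_command", "kwargs": {
  "motion": [
    {"slide":[0,0,0],"turn":[0,0,-0.19]},
    {"slide":[0,0,0],"turn":[0,0,-0.19]},
    {"slide":[0,0,0],"turn":[0,0,-0.19]},
    {"slide":[0,0,0],"turn":[0,0,-0.19]},
    {"slide":[0,0,0],"turn":[0,0,0]}
  ]
}}

```text
t: 1.92
tool_pos: [0.5888, 0.209, 0.3805]
orientation: [-2.22, -2.223, 0.001]
force: [0.6, 0.4, 0.5]
opening: 0.093
```

```bash
python3 -c "
from h import *
plan([.59,.208,.38],90)
grab('wrist','w1');plan([.59,.208,.38],90)"
```

```text
yaw now 90.08 pos [0.5888 0.209  0.3805] q6 -1.31 tilt [-5.e-04 -1.e-04 -1.e+00] F [0.6 0.4 0.5] open 0.093 t 1.92
slide total (mm)  [-1.   1.2  0.5]  share [-0.003  0.003  0.001]  turn rad [-0.     0.     0.001]  share [-0.001  0.     0.003] rows 0.0 0.0
yaw now 89.75 pos [0.5887 0.2092 0.3805] q6 -1.31 tilt [-4.e-04 -1.e-04 -1.e+00] F [ 1.  -0.4 -0.6] open 0.0929 t 1.97
slide total (mm)  [-1.1  1.3  0.5]  share [-0.003  0.003  0.001]  turn rad [-0.     0.    -0.004]  share [-0.001  0.    -0.009] rows 0.0 0.0
```

View pics/w1.png

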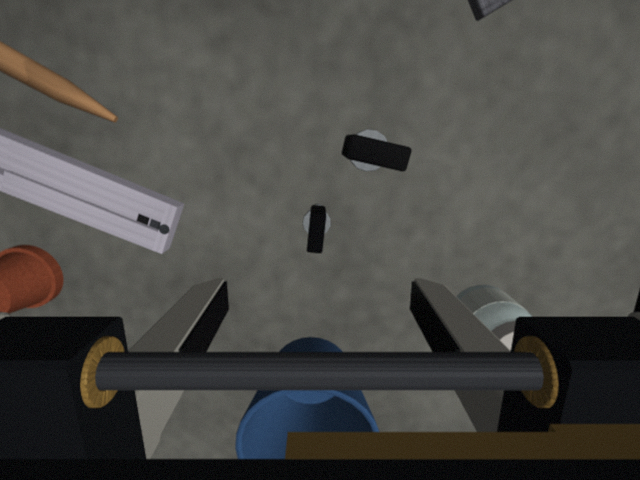

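```bash
cat > m.py <<'E'
from h import *
import sys
def stud(c,r0,r1,c0,c1,dark=45):
    im=c["pixels"];m=np.zeros(im.shape[:2],np.uint8);m[r0:r1,c0:c1]=(im[r0:r1,c0:c1].max(2)<dark)*255
    k=max(cv2.findContours(m,0,2)[0],key=cv2.contourArea)
    pts=np.argwhere(m>0)[:,::-1].astype(float)
    return k,pts
if __name__=="__main__":
    c=robot.read_camera("wrist");print(c["T"].round(3)[:3,3])
    k,p=stud(c,195,265,295,340)
    print(cv2.minAreaRect(k),cv2.approxPolyDP(k,1.5,True).reshape(-1,2).tolist())
    rows=np.unique(p[:,1])
    mid=np.array([[ (p[p[:,1]==r,0].min()+p[p[:,1]==r,0].max())/2,r] for r in rows])
    far=onz(c,mid[-1]+[0,.5],.062);near=onz(c,mid[0]-[0,.5],.020);print("far",far,"near",near,"len",np.linalg.norm((far-near)[:2]))
    print("centre",(far+near)/2)
    # lower half rows (top face) axis direction
    q=mid[len(mid)*45//100:-3];A=onz(c,q[0],.062);B=onz(c,q[-1],.062);f=np.polyfit(q[:,1],q[:,0],1)
    a=onz(c,[np.polyval(f,q[0,1]),q[0,1]],.062);b=onz(c,[np.polyval(f,q[-1,1]),q[-1,1]],.062)
    print("yaw",np.rad2deg(np.arctan2(b[1]-a[1],b[0]-a[0])),"top-mid",a,b)
    im=c["pixels"]
    z=cv2.resize(im[100:270,0:340],None,fx=2.3,fy=2.3,interpolation=cv2.INTER_CUBIC);cv2.imwrite("pics/z1.png",z)
E
python3 m.py
```

```text
[0.511 0.21  0.361]
((316.147216796875, 228.70449829101562), (15.216859817504883, 46.9779052734375), 5.440331935882568) [[313, 205], [311, 207], [307, 250], [320, 252], [325, 212], [323, 206]]
far [0.60833693 0.20667973 0.062     ] near [0.57302835 0.2041261  0.02      ] len 0.035400810648527355
centre [0.59068264 0.20540291 0.041     ]
yaw -5.560637792630644 top-mid [0.58422352 0.20670602 0.062     ] [0.6050859  0.20467491 0.062     ]
```

View pics/z1.png

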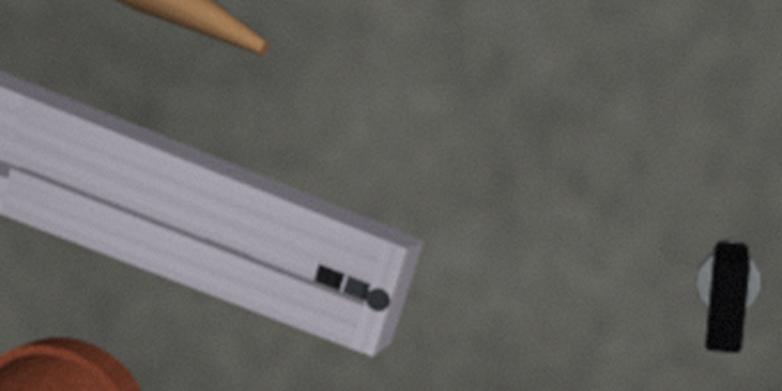

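```bash
python3 - <<'E'
import cv2,numpy as np
im=cv2.imread("pics/w1.png")[120:265,0:200].astype(float)
z=np.clip((im-110)*255/90,0,255).astype(np.uint8)
cv2.imwrite("pics/z2.png",cv2.resize(z,None,fx=4,fy=4,interpolation=cv2.INTER_CUBIC))
E
```

```text
(no output)
```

View pics/z2.png

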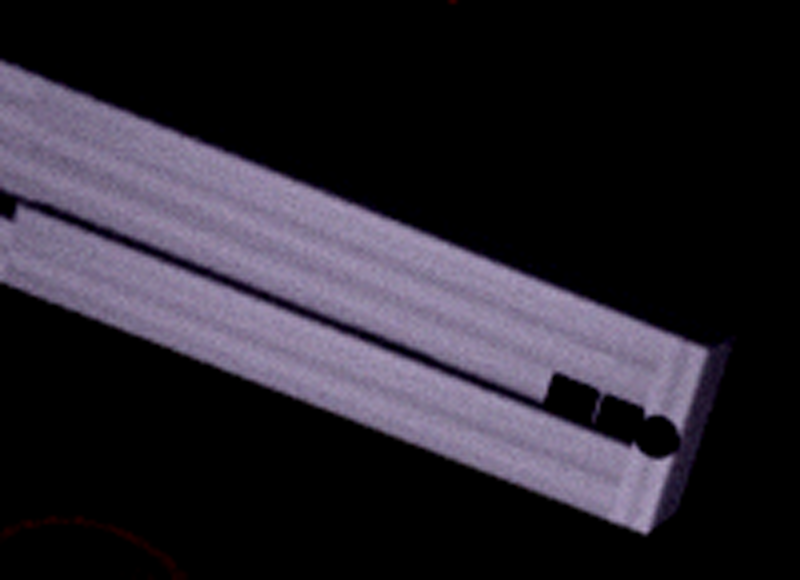

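The rail's window is at the far end, nearest the robot's right: the slot edge steps sideways there for about 36 mm. The dark squares near the stud mark the slot's closed end. Next I grasp the stud.

```bash
python3 -c "
from h import *
plan([.5907,.2055,.212],84.5)"
```

```text
yaw now 89.65 pos [0.5887 0.2092 0.3806] q6 -1.31 tilt [-3.e-04 -1.e-04 -1.e+00] F [-0.   0.6  0.2] open 0.0929 t 2.02
slide total (mm)  [ -3.7   2.1 168.6]  share [-0.009  0.005  0.421]  turn rad [-0.    0.    0.09]  share [-0.001  0.     0.18 ] rows 4.0 0.7
```

Call:
{"fn": "arm_command", "kwargs": {
  "motion": [
    {"slide":[-0.009,0.005,0.06],"turn":[0,0,0.18]},
    {"slide":[0,0,0.07],"turn":[0,0,0]},
    {"slide":[0,0,0.06],"turn":[0,0,0]},
    {"slide":[0,0,0.03],"turn":[0,0,0]},
    {"slide":[0,0,0],"turn":[0,0,0]}
  ],
  "gripper": 60
}}

```text
t: 2.43
tool_pos: [0.5893, 0.2054, 0.2888]
orientation: [-2.322, -2.112, 0.009]
force: [-0.1, 0.2, -0.4]
opening: 0.0641
```

```bash
python3 -c "
from h import *
plan([.5907,.2055,.212],84.5)
grab('wrist','w2')"
```

```text
yaw now 84.58 pos [0.5893 0.2054 0.2888] q6 -1.22 tilt [-0.0062 -0.0017 -1.    ] F [-0.1  0.2 -0.4] open 0.0641 t 2.43
slide total (mm)  [ 0.4  1.8 76.8]  share [0.001 0.005 0.192]  turn rad [-0.006  0.002  0.001]  share [-0.012  0.005  0.003] rows 1.8 0.1
```

View pics/w2.png

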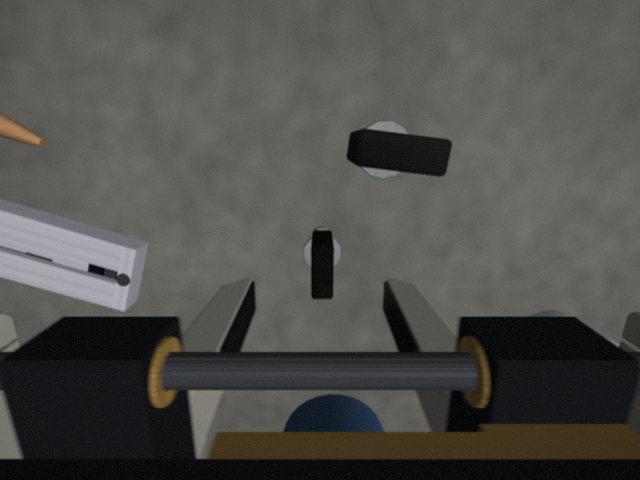

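Call:
{"fn": "arm_command", "kwargs": {
  "motion": [
    {"slide":[0.001,0.005,0.06],"turn":[-0.012,0.005,0]},
    {"slide":[0,0,0.06],"turn":[0,0,0]},
    {"slide":[0,0,0.04],"turn":[0,0,0]},
    {"slide":[0,0,0.02],"turn":[0,0,0]},
    {"slide":[0,0,0],"turn":[0,0,0]}
  ],
  "gripper": 45
}}

```text
t: 2.9
tool_pos: [0.5929, 0.206, 0.2203]
orientation: [2.321, 2.114, 0.007]
force: [-0.9, 0.7, -0.9]
opening: 0.0418
```

```bash
python3 -c "
from h import *
plan([.5907,.2055,.212],84.5)"
```

```text
yaw now 84.65 pos [0.5929 0.206  0.2203] q6 -1.22 tilt [ 0.005   0.0016 -1.    ] F [-0.9  0.7 -0.9] open 0.0418 t 2.9
slide total (mm)  [-0.7 -2.2  8.3]  share [-0.002 -0.005  0.021]  turn rad [ 0.005 -0.002  0.003]  share [ 0.01  -0.004  0.005] rows 0.2 0.0
```

Call:
{"fn": "arm_command", "kwargs": {
  "motion": [
    {"slide":[-0.001,-0.004,0.01],"turn":[0.012,-0.005,0]},
    {"slide":[0,0,0.008],"turn":[0,0,0]},
    {"slide":[0,0,0],"turn":[0,0,0]},
    {"slide":[0,0,0],"turn":[0,0,0]},
    {"slide":[0,0,0],"turn":[0,0,0]}
  ]
}}

```text
t: 3.32
tool_pos: [0.5918, 0.2058, 0.2144]
orientation: [2.322, 2.115, 0.002]
force: [0.9, -0.4, 0.9]
opening: 0.0416
```

```bash
python3 -c "
from h import *
plan([.5907,.2055,.212],84.5);grab('wrist','w3');grab('scene','s3')
cv2.imwrite('pics/s3z.png',cv2.resize(cv2.imread('pics/s3.png')[200:360,260:480],None,fx=3,fy=3))"
```

```text
yaw now 84.68 pos [0.5918 0.2058 0.2144] q6 -1.23 tilt [ 1.2e-03  3.0e-04 -1.0e+00] F [ 0.9 -0.4  0.9] open 0.0416 t 3.32
slide total (mm)  [-0.4 -1.1  2.4]  share [-0.001 -0.003  0.006]  turn rad [ 0.001 -0.     0.003]  share [ 0.002 -0.001  0.006] rows 0.1 0.0
```

View pics/w3.png

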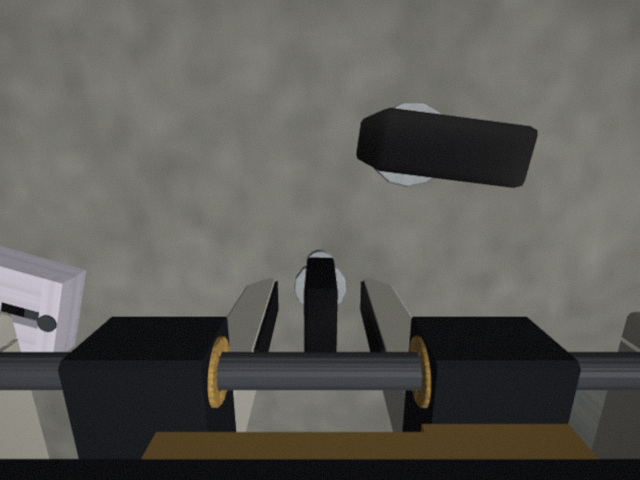

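View pics/s3z.png

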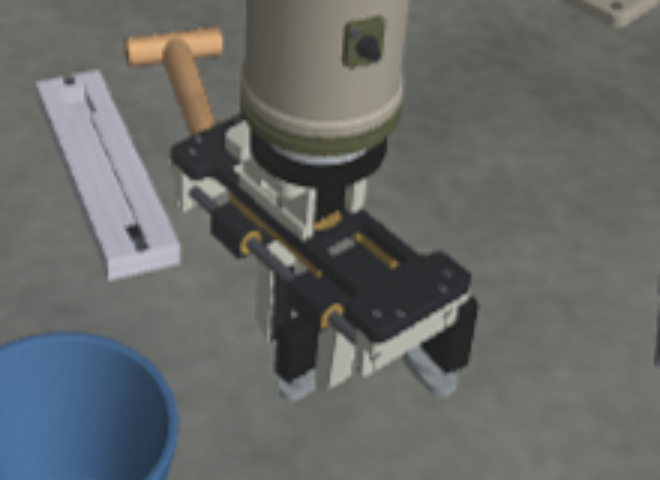

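Call:
{"fn": "arm_command", "kwargs": {
  "motion": [
    {"slide":[0,-0.002,0.002],"turn":[0,0,0]},
    {"slide":[0,0,0],"turn":[0,0,0]},
    {"slide":[0,0,0],"turn":[0,0,0]},
    {"slide":[0,0,0],"turn":[0,0,0]},
    {"slide":[0,0,0],"turn":[0,0,0]}
  ],
  "gripper": 0,
  "grip_force": 25
}}

```text
t: 3.83
tool_pos: [0.5907, 0.2058, 0.2127]
orientation: [-2.322, -2.116, -0.0]
force: [-0.5, 0.6, -0.9]
opening: 0.0139
```

```bash
python3 -c "
from h import *
plan([.5907,.2055,.212],84.5);grab('wrist','w4')"
```

```text
yaw now 84.68 pos [0.5907 0.2058 0.2127] q6 -1.22 tilt [-0.  0. -1.] F [-0.5  0.6 -0.9] open 0.0139 t 3.83
slide total (mm)  [-0.3  0.1  0.7]  share [-0.001  0.     0.002]  turn rad [-0.    -0.     0.003]  share [-0.    -0.     0.006] rows 0.0 0.0
```

Call:
{"fn": "arm_command", "kwargs": {
  "motion": [
    {"slide":[0,0,-0.03],"turn":[0,0,0]},
    {"slide":[0,0,-0.06],"turn":[0,0,0]},
    {"slide":[0,0,-0.08],"turn":[0,0,0]},
    {"slide":[0,0,-0.08],"turn":[0,0,0]},
    {"slide":[0,0,-0.05],"turn":[0,0,0]}
  ]
}}

```text
t: 4.3
tool_pos: [0.5912, 0.2059, 0.3374]
orientation: [2.321, 2.115, 0.005]
force: [0.7, -0.4, -0.2]
opening: 0.014
```

```bash
python3 -c "
from h import *
plan([.510,-.147,.33],-23.1)"
```

```text
yaw now 84.68 pos [0.5912 0.2059 0.3374] q6 -1.22 tilt [ 0.0038  0.001  -1.    ] F [ 0.7 -0.4 -0.2] open 0.014 t 4.3
slide total (mm)  [-358.9  -48.1    6.7]  share [-0.897 -0.12   0.017]  turn rad [ 1.000e-03 -4.000e-03  1.881e+00]  share [ 3.000e-03 -9.000e-03  3.762e+00] rows 8.7 15.0
```

Slide first (12 rows), then turn.

Call:
{"fn": "arm_command", "kwargs": {
  "motion": [
    {"slide":[-0.06,-0.009,0],"turn":[0,0,0]},
    {"slide":[-0.08,-0.01,0],"turn":[0,0,0]},
    {"slide":[-0.08,-0.01,0],"turn":[0,0,0]},
    {"slide":[-0.08,-0.01,0],"turn":[0,0,0]},
    {"slide":[-0.08,-0.01,0],"turn":[0,0,0]}
  ]
}}

```text
t: 4.72
tool_pos: [0.5564, 0.0551, 0.3336]
orientation: [2.321, 2.116, 0.001]
force: [0.4, -0.1, -1.9]
opening: 0.0139
```

Call:
{"fn": "arm_command", "kwargs": {
  "motion": [
    {"slide":[-0.08,-0.01,0],"turn":[0,0,0]},
    {"slide":[-0.08,-0.01,0],"turn":[0,0,0]},
    {"slide":[-0.08,-0.01,0],"turn":[0,0,0]},
    {"slide":[-0.08,-0.01,0],"turn":[0,0,0]},
    {"slide":[-0.08,-0.01,0],"turn":[0,0,0]}
  ]
}}

```text
t: 5.13
tool_pos: [0.5216, -0.1026, 0.3337]
orientation: [2.322, 2.116, 0.001]
force: [0.1, -0.8, -1.5]
opening: 0.0139
```

Call:
{"fn": "arm_command", "kwargs": {
  "motion": [
    {"slide":[-0.08,-0.01,0.01],"turn":[0,0,0]},
    {"slide":[-0.04,-0.01,0],"turn":[0,0,0]},
    {"slide":[0,0,0],"turn":[0,0,0.2]},
    {"slide":[0,0,0],"turn":[0,0,0.2]},
    {"slide":[0,0,0],"turn":[0,0,0.2]}
  ]
}}

```text
t: 5.55
tool_pos: [0.5096, -0.1489, 0.3295]
orientation: [2.617, 1.737, 0.0]
force: [-0.4, 0.0, -1.2]
opening: 0.0139
```

Call:
{"fn": "arm_command", "kwargs": {
  "motion": [
    {"slide":[0,0,0],"turn":[0,0,0.24]},
    {"slide":[0,0,0],"turn":[0,0,0.24]},
    {"slide":[0,0,0],"turn":[0,0,0.24]},
    {"slide":[0,0,0],"turn":[0,0,0.24]},
    {"slide":[0,0,0],"turn":[0,0,0.24]}
  ]
}}

```text
t: 5.97
tool_pos: [0.5098, -0.1482, 0.3295]
orientation: [3.014, 0.886, 0.0]
force: [0.6, 0.5, -1.2]
opening: 0.0137
```

Call:
{"fn": "arm_command", "kwargs": {
  "motion": [
    {"slide":[0,0,0],"turn":[0,0,0.24]},
    {"slide":[0,0,0],"turn":[0,0,0.24]},
    {"slide":[0,0,0],"turn":[0,0,0.24]},
    {"slide":[0,0,0],"turn":[0,0,0.24]},
    {"slide":[0,0,0],"turn":[0,0,0.24]}
  ]
}}

```text
t: 6.38
tool_pos: [0.5098, -0.1482, 0.3296]
orientation: [3.141, -0.044, 0.001]
force: [0.5, -0.7, -1.1]
opening: 0.0139
```

Call:
{"fn": "arm_command", "kwargs": {
  "motion": [
    {"slide":[0,0,0],"turn":[0,0,0.24]},
    {"slide":[0,0,0],"turn":[0,0,0.24]},
    {"slide":[0,0,0],"turn":[0,0,0.24]},
    {"slide":[0,0,0],"turn":[0,0,0.04]},
    {"slide":[0,0,0],"turn":[0,0,0]}
  ]
}}

```text
t: 6.8
tool_pos: [0.5099, -0.1482, 0.3293]
orientation: [3.079, -0.624, 0.001]
force: [-0.1, 0.3, -1.1]
opening: 0.0137
```

```bash
python3 -c "
from h import *
plan([.510,-.147,.33],-23.1);grab('wrist','w5');grab('top','t5')"
```

```text
yaw now -22.93 pos [ 0.5099 -0.1482  0.3293] q6 0.02 tilt [ 4.e-04 -2.e-04 -1.e+00] F [-0.1  0.3 -1.1] open 0.0137 t 6.8
slide total (mm)  [-0.4 -1.2 -0.7]  share [-0.001 -0.003 -0.002]  turn rad [-0.    -0.     0.003]  share [-0.    -0.001  0.006] rows 0.0 0.0
```

View pics/w5.png

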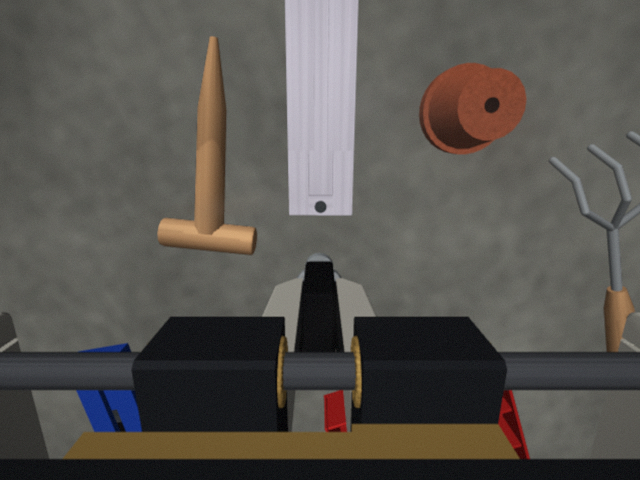

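The window shows at about (320,172), with the rail running up the picture. I'll zoom in and measure.

```bash
python3 - <<'E'
import cv2,numpy as np
im=cv2.imread("pics/w5.png")[110:230,270:370].astype(float)
z=np.clip((im-150)*255/80,0,255).astype(np.uint8)
cv2.imwrite("pics/z5.png",cv2.resize(z,None,fx=5,fy=5,interpolation=cv2.INTER_CUBIC))
E
```

```text
(no output)
```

View pics/z5.png

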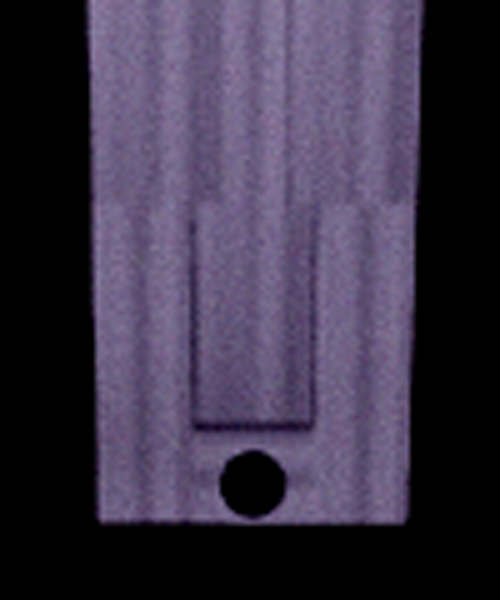

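```bash
cat > m5.py <<'E'
from h import *
def rail(c,rows,cmin,cmax,lo=150,z=.02):
    g=c["pixels"].min(2).astype(int);L=[];Rr=[]
    for r in rows:
        v=g[r,cmin:cmax]; i=np.where(v>lo)[0]; L.append((cmin+i[0]-.5+0.0,r));Rr.append((cmin+i[-1]+.5,r))
    out=[]
    for P in(L,Rr):
        P=np.array(P);W=np.array([onz(c,p,z)[:2] for p in P]);l=cv2.fitLine(W.astype(np.float32),cv2.DIST_HUBER,0,.01,.01).ravel();out.append(l)
    return out
if __name__=="__main__":
    c=robot.read_camera("wrist")
    l,r=rail(c,range(5,205),270,370)
    for q in(l,r): print("edge yaw",np.rad2deg(np.arctan2(q[1],q[0]))%180, q[2:])
    d=(l[:2]*np.sign(l[1])+r[:2]*np.sign(r[1]));d/=np.linalg.norm(d);n=np.array([-d[1],d[0]])
    a,b=n@l[2:],n@r[2:];print("width",a-b,"yaw",np.rad2deg(np.arctan2(d[1],d[0])));mid=(a+b)/2
    f=lambda u,v:onz(c,(u,v),.02)[:2]
    e=f(320.5,214.2);w0=f(320.5,196.2);w1=f(320.5,150.8)
    print("end x",d@e,"window end",d@w0-d@e,"window far",d@w1-d@e)
    for u in(308.4,333.3): print("win side",n@f(u,175)-mid)
    C=d*(d@e+.034)+n*mid;print("window centre",C)
    C=d*(d@w0+.018)+n*mid;print("window centre from window",C)
E
python3 m5.py
```

```text
edge yaw 66.85544 [ 0.525231   -0.04736166]
edge yaw 66.83229 [ 0.573053   -0.06744193]
width 0.051865637 yaw 66.843864
end x 0.07947481425639909 window end 0.015026451880251146 window far 0.05110878719179819
win side 0.00966695299001441
win side -0.010392454625566372
window centre [ 0.5296015  -0.10308991]
window centre from window [ 0.52921866 -0.10398503]
```

```bash
python3 - <<'E'
from h import *
c=robot.read_camera("wrist");s=robot.read_state();R=Ro.from_rotvec(s["orientation"]).as_matrix()
P=lambda x,y,z:proj(c,s["tool_pos"]+R@np.array([x,y,z])).round(1)
for n,v in dict(bladeNearTop=[(-.007,-.018,.1507),(.007,-.018,.1507)],bladeNearBot=[(-.007,-.018,.1927),(.007,-.018,.1927)],headend=[(0,-.016,.2127),(0,-.016,.2057)],collar=[(-.014,0,.1927),(.014,0,.1927)]).items():
    print(n,[P(*q).tolist() for q in v])
z=c["pixels"][240:350,260:380];cv2.imwrite("pics/z6.png",cv2.resize(z,None,fx=6,fy=5.4,interpolation=cv2.INTER_CUBIC))
E
```

```text
bladeNearTop [[303.3, 289.4], [338.3, 289.4]]
bladeNearBot [[306.7, 255.8], [333.9, 255.9]]
headend [[320.1, 248.0], [320.2, 251.8]]
collar [[293.7, 288.2], [346.7, 288.2]]
```

View pics/z6.png

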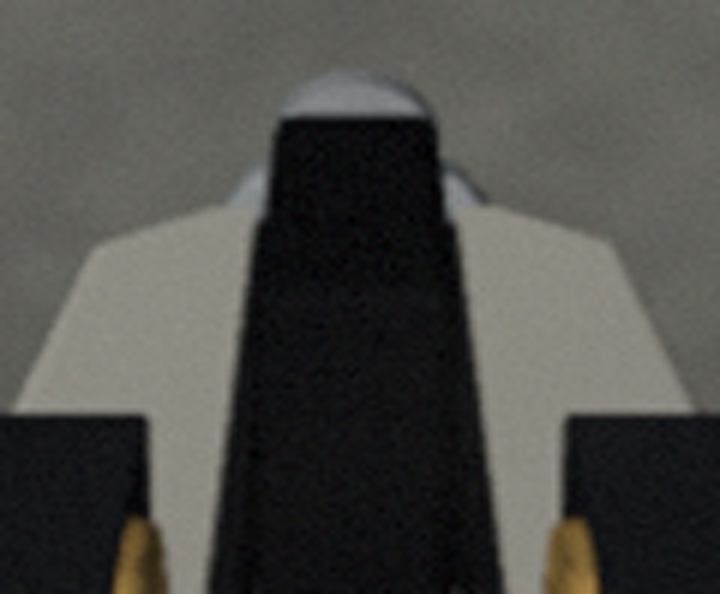

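```bash
python3 -c "
from h import *
plan([.5137,-.1403,.245],-23.16)"
```

```text
yaw now -22.89 pos [ 0.5099 -0.1482  0.3289] q6 0.02 tilt [ 1.e-04 -1.e-04 -1.e+00] F [ 1.1  0.1 -1.6] open 0.0138 t 7.0
slide total (mm)  [ 0.4 -8.8 83.9]  share [ 0.001 -0.022  0.21 ]  turn rad [ 0.    -0.     0.005]  share [ 0.    -0.     0.009] rows 2.0 0.0
```

Call:
{"fn": "arm_command", "kwargs": {
  "motion": [
    {"slide":[0.001,-0.022,0.05],"turn":[0,0,0.009]},
    {"slide":[0,0,0.07],"turn":[0,0,0]},
    {"slide":[0,0,0.06],"turn":[0,0,0]},
    {"slide":[0,0,0.03],"turn":[0,0,0]},
    {"slide":[0,0,0],"turn":[0,0,0]}
  ]
}}

```text
t: 7.42
tool_pos: [0.5122, -0.1397, 0.2413]
orientation: [-3.076, 0.632, 0.01]
force: [-0.1, -0.6, -2.5]
opening: 0.0136
```

Call:
{"fn": "arm_command", "kwargs": {
  "motion": [
    {"slide":[0,0,0],"turn":[0,0,0]},
    {"slide":[0,0,0],"turn":[0,0,0]},
    {"slide":[0,0,0],"turn":[0,0,0]},
    {"slide":[0,0,0],"turn":[0,0,0]},
    {"slide":[0,0,0],"turn":[0,0,0]}
  ]
}}

```text
t: 7.83
tool_pos: [0.5142, -0.1405, 0.246]
orientation: [3.077, -0.634, 0.003]
force: [0.4, -0.1, -0.7]
opening: 0.0139
```

```bash
python3 -c "
from h import *
plan([.5137,-.1403,.245],-23.16);c=grab('wrist','w7');grab('scene','s7')
im=c['pixels'][100:300,240:400].astype(float)
cv2.imwrite('pics/z7.png',cv2.resize(im.astype(np.uint8),None,fx=4,fy=3,interpolation=cv2.INTER_CUBIC))
s=robot.read_state();R=Ro.from_rotvec(s['orientation']).as_matrix()
P=lambda x,y,z:proj(c,s['tool_pos']+R@np.array([x,y,z])).round(1)
print('head end',P(0,-.016,.2127),P(0,-.016,.2057),'blade',P(-.007,-.018,.1927),P(.007,-.018,.1927))
"
```

```text
yaw now -23.29 pos [ 0.5142 -0.1405  0.246 ] q6 0.04 tilt [ 2.e-03 -7.e-04 -1.e+00] F [ 0.4 -0.1 -0.7] open 0.0139 t 7.83
slide total (mm)  [-0.6 -0.   1. ]  share [-0.001 -0.     0.003]  turn rad [-0.    -0.002 -0.002]  share [-0.    -0.004 -0.004] rows 0.0 0.0
head end [319.2 247.7] [319.3 251.5] blade [305.7 255.6] [332.9 255.6]
```

View pics/z7.png

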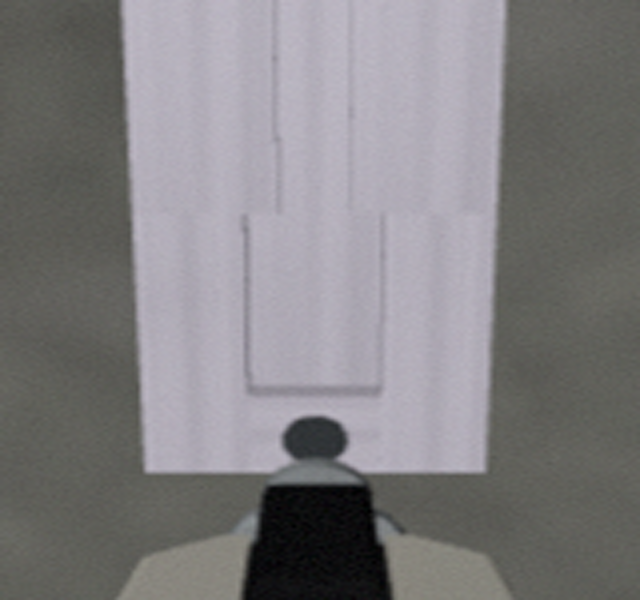

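```bash
python3 - <<'E'
from h import *
c=robot.read_camera("wrist");s=robot.read_state();z0=s["tool_pos"][2]-.2127
im=c["pixels"]
R=Ro.from_rotvec(s["orientation"]).as_matrix()
from m5 import rail
l,r=rail(c,range(5,250),250,380)
d=(l[:2]*np.sign(l[1])+r[:2]*np.sign(r[1]));d/=np.linalg.norm(d);n=np.array([-d[1],d[0]])
a,b=n@l[2:],n@r[2:];mid=(a+b)/2;print("width",a-b,"yaw",np.rad2deg(np.arctan2(d[1],d[0])))
g=im[:,315:323].mean((1,2));print("rows",[(i,round(g[i])) for i in range(225,262)])
f=lambda u,v,z:onz(c,(u,v),z)[:2]
E_=d@f(330,257.4,.02)
print("rail end->window edges",d@f(319,231.7,.02)-E_,d@f(319,170.7,.02)-E_)
tip=d@f(319,253.2,z0+.002)-E_
print("tip from rail end",tip,"stud centre (rail x)",tip-.016-.034)
print("tcp rail x",d@s["tool_pos"][:2]-E_-.034,"tcp lateral",n@s["tool_pos"][:2]-mid)
for z,u0,u1,v in((z0+.02,305.8,333.,262.),):
    p,q=f(u0,v,z),f(u1,v,z);print("blade width",n@(p-q),"lat",n@(p+q)/2-mid,"near end x",d@(p+q)/2-E_-.034-.018)
# collar cols
print(im[275,285:360].max(1).tolist())
E
```

```text
width 0.05183834 yaw 66.826004
rows [(225, 174), (226, 175), (227, 175), (228, 163), (229, 149), (230, 143), (231, 144), (232, 159), (233, 173), (234, 173), (235, 175), (236, 178), (237, 182), (238, 165), (239, 116), (240, 63), (241, 51), (242, 50), (243, 53), (244, 53), (245, 52), (246, 52), (247, 53), (248, 52), (249, 53), (250, 52), (251, 52), (252, 67), (253, 91), (254, 103), (255, 112), (256, 122), (257, 126), (258, 124), (259, 126), (260, 110), (261, 66)]
rail end->window edges 0.016259485703557328 0.05225429155281741
tip from rail end 0.007483656505138284 stud centre (rail x) -0.04251634349486172
tcp rail x -0.03998263730957577 tcp lateral -0.00027529574876139495
blade width 0.014059652095879267 lat -0.00017505048384702793 near end x -0.04338459217322585
[96, 96, 98, 97, 99, 98, 99, 99, 98, 95, 97, 94, 94, 100, 114, 130, 139, 132, 135, 78, 18, 12, 15, 17, 15, 15, 17, 13, 11, 18, 16, 8, 19, 14, 10, 11, 15, 11, 18, 13, 16, 12, 13, 15, 12, 15, 11, 10, 35, 102, 131, 129, 122, 92, 72, 84, 93, 95, 99, 94, 94, 93, 92, 94, 91, 91, 91, 94, 89, 95, 91, 94, 89, 92, 92]
```

Call:
{"fn": "arm_command", "kwargs": {
  "motion": [
    {"slide":[-0.0005,-0.0175,0],"turn":[0,0,0]},
    {"slide":[0,-0.03,0],"turn":[0,0,0]},
    {"slide":[0,-0.03,0],"turn":[0,0,0]},
    {"slide":[0,-0.02,0],"turn":[0,0,0]},
    {"slide":[0,-0.01,0],"turn":[0,0,0]}
  ]
}}

```text
t: 8.4
tool_pos: [0.5311, -0.099, 0.2447]
orientation: [-3.077, 0.632, 0.0]
force: [-0.9, 0.1, -0.7]
opening: 0.0136
```

Call:
{"fn": "arm_command", "kwargs": {
  "motion": [
    {"slide":[0,0,0.004],"turn":[0,0,0]},
    {"slide":[0,0,0.004],"turn":[0,0,0]},
    {"slide":[0,0,0.004],"turn":[0,0,0]},
    {"slide":[0,0,0.003],"turn":[0,0,0]},
    {"slide":[0,0,0],"turn":[0,0,0]}
  ]
}}

```text
t: 8.82
tool_pos: [0.5302, -0.101, 0.2382]
orientation: [3.077, -0.635, -0.001]
force: [-0.1, -1.1, -1.7]
opening: 0.0139
```

Call:
{"fn": "arm_command", "kwargs": {
  "motion": [
    {"slide":[0,0,0],"turn":[0,0,0]},
    {"slide":[0,0,0],"turn":[0,0,0]},
    {"slide":[0,0,0],"turn":[0,0,0]},
    {"slide":[0,0,0],"turn":[0,0,0]},
    {"slide":[0,0,0],"turn":[0,0,0]}
  ]
}}

```text
t: 9.23
tool_pos: [0.5306, -0.1008, 0.2388]
orientation: [3.077, -0.634, 0.0]
force: [1.0, -0.7, -1.1]
opening: 0.014
```

```bash
python3 -c "
from h import *
plan([.5305,-.1008,.245],-23.17);c=grab('wrist','w8');c2=grab('scene','s8')
im=c['pixels'][100:300,240:400]
cv2.imwrite('pics/z8.png',cv2.resize(im,None,fx=4,fy=3,interpolation=cv2.INTER_CUBIC))
cv2.imwrite('pics/z8s.png',cv2.resize(c2['pixels'][180:300,230:370],None,fx=5,fy=5,interpolation=cv2.INTER_CUBIC))
"
```

```text
yaw now -23.3 pos [ 0.5306 -0.1008  0.2388] q6 0.12 tilt [ 2.e-04 -1.e-04 -1.e+00] F [ 1.  -0.7 -1.1] open 0.014 t 9.23
slide total (mm)  [-0.1  0.  -6.2]  share [-0.     0.    -0.015]  turn rad [-0.    -0.    -0.002]  share [-0.    -0.    -0.004] rows 0.1 0.0
```

View pics/z8.png

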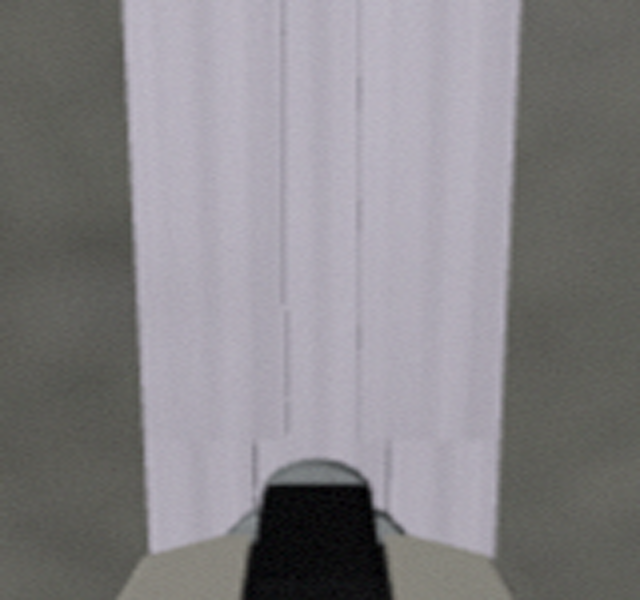

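View pics/z8s.png

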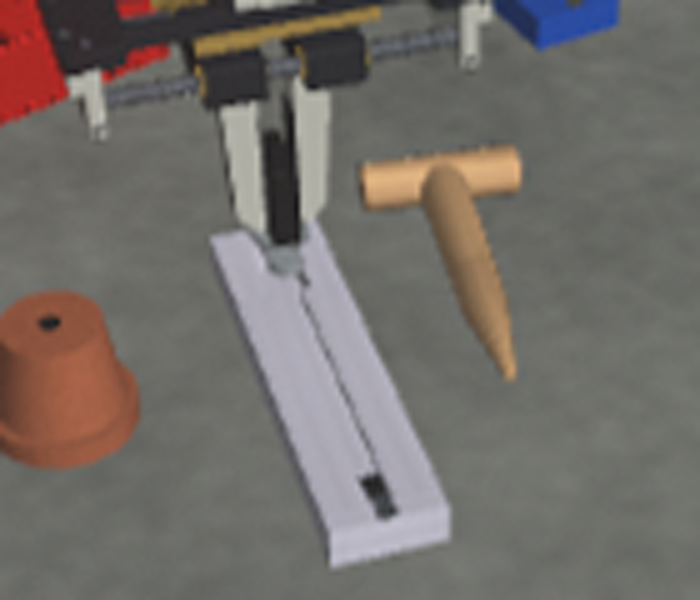

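```bash
cat > m8.py <<'E'
from h import *
from m5 import rail
c=robot.read_camera("wrist");s=robot.read_state();z0=s["tool_pos"][2]-.2127
l,r=rail(c,range(5,270),250,390)
d=(l[:2]*np.sign(l[1])+r[:2]*np.sign(r[1]));d/=np.linalg.norm(d);n=np.array([-d[1],d[0]])
a,b=n@l[2:],n@r[2:];mid=(a+b)/2;print("width",a-b,"yaw",np.rad2deg(np.arctan2(d[1],d[0])))
f=lambda u,v,z:onz(c,(u,v),z)[:2]
W=d@f(320,246.6,.02)-.018
print("tip x",d@f(319,253.2,z0+.002)-.016-W, "z0",z0)
p,q=f(305.8,262,z0+.02),f(332.9,262,z0+.02)
print("blade near end centre x",d@(p+q)/2-.018-W,"lat",n@(p+q)/2-mid)
print("window lat",n@(f(303.5,253,.02)+f(337,253,.02))/2-mid,"w",n@(f(303.5,253,.02)-f(337,253,.02)),"slot lat",n@(f(310.9,220,.02)+f(329.7,220,.02))/2-mid)
g=c["pixels"].mean(2)
print("edge row",[(r_,round(g[r_,292:298].mean()),round(g[r_,312:326].mean())) for r_ in range(240,256)])
R=Ro.from_rotvec(s["orientation"]).as_matrix();print("tool y",R[:,1].round(4),"rail",d.round(4))
E
python3 m8.py
```

```text
width 0.05180818 yaw 66.846985
tip x 0.0005764785201454181 z0 0.026054962285302047
blade near end centre x -0.0002861055368704457 lat 0.0004497362925035553
window lat -0.00013212593195011113 w 0.019755363378265996 slot lat -0.00017288015098926302
edge row [(240, 172, 174), (241, 173, 173), (242, 172, 173), (243, 172, 173), (244, 172, 173), (245, 172, 174), (246, 173, 173), (247, 175, 174), (248, 175, 173), (249, 176, 173), (250, 176, 173), (251, 176, 173), (252, 175, 163), (253, 175, 135), (254, 175, 108), (255, 176, 105)]
tool y [-0.3954 -0.9185  0.    ] rail [0.3932 0.9195]
```

Call:
{"fn": "arm_command", "kwargs": {
  "motion": [
    {"slide":[0.0013,0,0.005],"turn":[0,0,0.003]},
    {"slide":[0,0,0.005],"turn":[0,0,0]},
    {"slide":[0,0,0.005],"turn":[0,0,0]},
    {"slide":[0,0,0.005],"turn":[0,0,0]},
    {"slide":[0,0,0],"turn":[0,0,0]}
  ]
}}

```text
t: 9.8
tool_pos: [0.5307, -0.1009, 0.23]
orientation: [-3.076, 0.636, 0.002]
force: [0.3, -0.6, -1.8]
opening: 0.014
```

Call:
{"fn": "arm_command", "kwargs": {
  "motion": [
    {"slide":[0,0,0.005],"turn":[0,0,0]},
    {"slide":[0,0,0.005],"turn":[0,0,0]},
    {"slide":[0,0,0.005],"turn":[0,0,0]},
    {"slide":[0,0,0.005],"turn":[0,0,0]},
    {"slide":[0,0,0],"turn":[0,0,0]}
  ]
}}

```text
t: 10.22
tool_pos: [0.5308, -0.1009, 0.2221]
orientation: [-3.076, 0.636, 0.001]
force: [-0.7, -0.5, -1.2]
opening: 0.0138
```

```bash
python3 -c "
from h import *
plan([.5308,-.1011,.2177],-23.17)"
```

```text
yaw now -23.38 pos [ 0.5308 -0.1009  0.2221] q6 0.13 tilt [-8.e-04  2.e-04 -1.e+00] F [-0.7 -0.5 -1.2] open 0.0138 t 10.22
slide total (mm)  [0.1 0.2 4.4]  share [0.    0.    0.011]  turn rad [ 0.     0.001 -0.004]  share [ 0.     0.002 -0.007] rows 0.1 0.0
```

Call:
{"fn": "arm_command", "kwargs": {
  "motion": [
    {"slide":[0,0,0.003],"turn":[0,0,-0.006]},
    {"slide":[0,0,0.002],"turn":[0,0,0]},
    {"slide":[0,0,0.002],"turn":[0,0,0]},
    {"slide":[0,0,0.001],"turn":[0,0,0]},
    {"slide":[0,0,0],"turn":[0,0,0]}
  ]
}}

```text
t: 10.63
tool_pos: [0.531, -0.101, 0.2194]
orientation: [3.077, -0.632, -0.0]
force: [-0.4, -0.1, -1.7]
opening: 0.0133
```

Call:
{"fn": "arm_command", "kwargs": {
  "motion": [
    {"slide":[0,0,0.001],"turn":[0,0,0]},
    {"slide":[0,0,0],"turn":[0,0,0]},
    {"slide":[0,0,0.001],"turn":[0,0,0]},
    {"slide":[0,0,0],"turn":[0,0,0]},
    {"slide":[0,0,0],"turn":[0,0,0]}
  ]
}}

```text
t: 11.05
tool_pos: [0.531, -0.1009, 0.2187]
orientation: [-3.077, 0.632, 0.0]
force: [-0.4, -0.9, -1.7]
opening: 0.0137
```

```bash
python3 -c "
from h import *
plan([.5308,-.1011,.2177],-23.17)"
```

```text
yaw now -23.2 pos [ 0.531  -0.1009  0.2187] q6 0.12 tilt [-0.  0. -1.] F [-0.4 -0.9 -1.7] open 0.0137 t 11.05
slide total (mm)  [-0.1  0.2  1. ]  share [-0.     0.001  0.003]  turn rad [-0.     0.    -0.001]  share [-0.     0.    -0.001] rows 0.0 0.0
```

Call:
{"fn": "arm_command", "kwargs": {
  "motion": [
    {"slide":[0,0,0.001],"turn":[0,0,0]},
    {"slide":[0,0,0],"turn":[0,0,0]},
    {"slide":[0,0,0.001],"turn":[0,0,0]},
    {"slide":[0,0,0],"turn":[0,0,0]},
    {"slide":[0,0,0],"turn":[0,0,0]}
  ]
}}

```text
t: 11.47
tool_pos: [0.531, -0.101, 0.2179]
orientation: [-3.077, 0.632, 0.0]
force: [0.5, 0.2, -1.4]
opening: 0.0139
```

Call:
{"fn": "arm_command", "kwargs": {
  "motion": [
    {"slide":[0,0,0.001],"turn":[0,0,0]},
    {"slide":[0,0,0],"turn":[0,0,0]},
    {"slide":[0,0,0],"turn":[0,0,0]},
    {"slide":[0,0,0],"turn":[0,0,0]},
    {"slide":[0,0,0],"turn":[0,0,0]}
  ]
}}

```text
t: 11.88
tool_pos: [0.5311, -0.101, 0.2177]
orientation: [3.077, -0.632, 0.0]
force: [-0.7, 1.1, 0.8]
opening: 0.0137
```

Call:
{"fn": "arm_command", "kwargs": {
  "motion": [
    {"slide":[0,0,0.0005],"turn":[0,0,0]},
    {"slide":[0,0,0],"turn":[0,0,0]},
    {"slide":[0,0,0],"turn":[0,0,0]},
    {"slide":[0,0,0],"turn":[0,0,0]},
    {"slide":[0,0,0],"turn":[0,0,0]}
  ]
}}

```text
t: 12.3
tool_pos: [0.5311, -0.1009, 0.2176]
orientation: [3.077, -0.632, 0.0]
force: [-2.2, 0.9, 5.2]
opening: 0.0136
```

```bash
python3 -c "
from h import *
c=grab('wrist','w9');c2=grab('scene','s9')
s=robot.read_state();print(s['force'].round(1),s['wrist_torque'].round(2),s['tool_pos'].round(4))
im=c['pixels'][100:300,240:400]
cv2.imwrite('pics/z9.png',cv2.resize(im,None,fx=4,fy=3,interpolation=cv2.INTER_CUBIC))
"
```

```text
[-3.4  0.6  5.9] [ 0.07  0.61 -0.04] [ 0.5311 -0.101   0.2176]
```

View pics/z9.png

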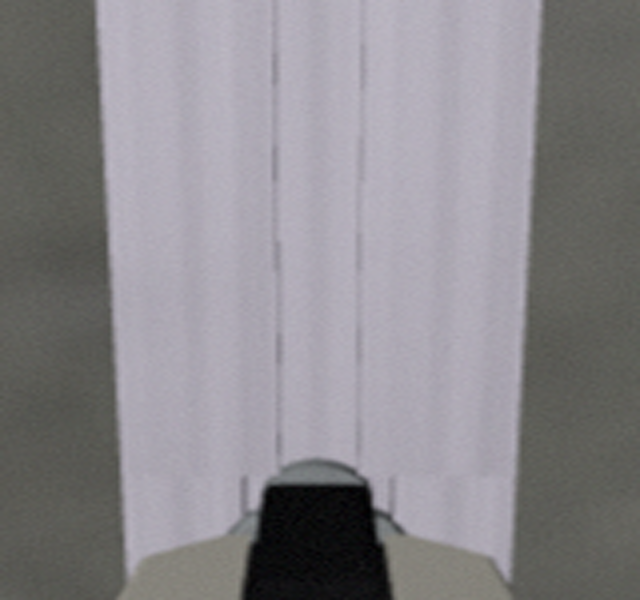

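Seated: TCP z 0.2176 with about 6 N of upward reaction, and the head nose visible through the slot. I'll ease the pressure, then slide.

Call:
{"fn": "arm_command", "kwargs": {
  "motion": [
    {"slide":[0,0,-0.0005],"turn":[0,0,0]},
    {"slide":[0,0,0],"turn":[0,0,0]},
    {"slide":[0,0,0],"turn":[0,0,0]},
    {"slide":[0,0,0],"turn":[0,0,0]},
    {"slide":[0,0,0],"turn":[0,0,0]}
  ]
}}

```text
t: 12.82
tool_pos: [0.5311, -0.101, 0.2176]
orientation: [-3.077, 0.632, -0.0]
force: [-1.2, 0.7, 4.6]
opening: 0.014
```

```bash
cat > st.py <<'E'
from h import *
s=robot.read_state();R=Ro.from_rotvec(s["orientation"]).as_matrix()
d=np.array([.3932,.9195]);o=np.array([.5310,-.1010])
p=s["tool_pos"][:2]-o
print("t",round(s["t"],2),"rail x mm",(p@d*1000).round(2),"lat(tool x) mm",(p@[d[1],-d[0]]*1000).round(2),"z",(s["tool_pos"][2]*1000).round(2),"yaw",np.rad2deg(np.arctan2(R[1,0],R[0,0])).round(2))
print("F tool xyz",(R.T@s["force"]).round(1),"M tool",(R.T@s["wrist_torque"]).round(2),"open",round(s["opening"],4))
E
python3 st.py
```

```text
t 12.82 rail x mm 0.05 lat(tool x) mm 0.05 z 217.62 yaw -23.21
F tool xyz [-1.4 -0.2 -4.6] M tool [-0.12 -0.41 -0.01] open 0.014
```

Call:
{"fn": "arm_command", "kwargs": {
  "motion": [
    {"slide":[0,-0.003,-0.0005],"turn":[0,0,0]},
    {"slide":[0,-0.003,0],"turn":[0,0,0]},
    {"slide":[0,-0.003,0],"turn":[0,0,0]},
    {"slide":[0,-0.003,0],"turn":[0,0,0]},
    {"slide":[0,-0.003,0],"turn":[0,0,0]}
  ]
}}

```text
t: 13.23
tool_pos: [0.5334, -0.0954, 0.2176]
orientation: [3.077, -0.632, 0.0]
force: [-1.7, -1.3, 0.8]
opening: 0.0138
```

```bash
python3 st.py
```

```text
t 13.23 rail x mm 6.12 lat(tool x) mm 0.02 z 217.64 yaw -23.2
F tool xyz [-1.1  1.9 -0.8] M tool [-0.41 -0.01 -0.  ] open 0.0138
```

Call:
{"fn": "arm_command", "kwargs": {
  "motion": [
    {"slide":[0,-0.006,0],"turn":[0,0,0]},
    {"slide":[0,-0.006,0],"turn":[0,0,0]},
    {"slide":[0,-0.006,0],"turn":[0,0,0]},
    {"slide":[0,-0.006,0],"turn":[0,0,0]},
    {"slide":[0,-0.006,0],"turn":[0,0,0]}
  ]
}}

```text
t: 13.65
tool_pos: [0.5382, -0.0841, 0.2176]
orientation: [-3.077, 0.632, 0.0]
force: [-0.6, -1.3, -0.0]
opening: 0.0141
```

```bash
python3 st.py
```

```text
t 13.65 rail x mm 18.38 lat(tool x) mm -0.08 z 217.62 yaw -23.2
F tool xyz [-0.   1.5  0. ] M tool [-0.28 -0.06 -0.02] open 0.0141
```

Call:
{"fn": "arm_command", "kwargs": {
  "motion": [
    {"slide":[0,-0.008,0],"turn":[0,0,0]},
    {"slide":[0,-0.008,0],"turn":[0,0,0]},
    {"slide":[0,-0.008,0],"turn":[0,0,0]},
    {"slide":[0,-0.008,0],"turn":[0,0,0]},
    {"slide":[0,-0.008,0],"turn":[0,0,0]}
  ]
}}

```text
t: 14.07
tool_pos: [0.5445, -0.0693, 0.2177]
orientation: [-3.077, 0.632, 0.0]
force: [-1.3, -0.9, 1.0]
opening: 0.0135
```

```bash
python3 st.py
```

```text
t 14.07 rail x mm 34.44 lat(tool x) mm -0.03 z 217.66 yaw -23.2
F tool xyz [-0.8  1.4 -1. ] M tool [-0.24 -0.05  0.01] open 0.0135
```

Call:
{"fn": "arm_command", "kwargs": {
  "motion": [
    {"slide":[0,-0.008,0],"turn":[0,0,0]},
    {"slide":[0,-0.008,0],"turn":[0,0,0]},
    {"slide":[0,-0.008,0],"turn":[0,0,0]},
    {"slide":[0,-0.008,0],"turn":[0,0,0]},
    {"slide":[0,-0.008,0],"turn":[0,0,0]}
  ]
}}

```text
t: 14.48
tool_pos: [0.5508, -0.0546, 0.2177]
orientation: [-3.077, 0.632, 0.0]
force: [-0.1, -0.8, -0.9]
opening: 0.0137
```

```bash
python3 st.py
```

```text
t 14.48 rail x mm 50.41 lat(tool x) mm -0.01 z 217.66 yaw -23.21
F tool xyz [0.2 0.8 0.9] M tool [-0.22  0.01  0.05] open 0.0137
```

Call:
{"fn": "arm_command", "kwargs": {
  "motion": [
    {"slide":[0,-0.006,0.0003],"turn":[0,0,0]},
    {"slide":[0,-0.006,0],"turn":[0,0,0]},
    {"slide":[0,-0.006,0],"turn":[0,0,0]},
    {"slide":[0,-0.005,0],"turn":[0,0,0]},
    {"slide":[0,-0.003,0],"turn":[0,0,0]}
  ]
}}

```text
t: 14.9
tool_pos: [0.5549, -0.0452, 0.2177]
orientation: [-3.077, 0.632, -0.0]
force: [-0.9, -0.7, 0.7]
opening: 0.0137
```

```bash
python3 st.py
```

```text
t 14.9 rail x mm 60.68 lat(tool x) mm 0.06 z 217.66 yaw -23.2
F tool xyz [-0.5  1.  -0.7] M tool [-0.27 -0.05  0.03] open 0.0137
```

Call:
{"fn": "arm_command", "kwargs": {
  "motion": [
    {"slide":[0,-0.002,0],"turn":[0,0,0]},
    {"slide":[0,-0.002,0],"turn":[0,0,0]},
    {"slide":[0,-0.002,0],"turn":[0,0,0]},
    {"slide":[0,-0.002,0],"turn":[0,0,0]},
    {"slide":[0,-0.001,0],"turn":[0,0,0]}
  ]
}}

```text
t: 15.32
tool_pos: [0.5563, -0.0421, 0.2177]
orientation: [3.077, -0.632, 0.0]
force: [0.2, -1.8, 1.6]
opening: 0.0141
```

```bash
python3 st.py
```

```text
t 15.32 rail x mm 64.06 lat(tool x) mm 0.08 z 217.65 yaw -23.21
F tool xyz [ 0.9  1.6 -1.6] M tool [-0.36 -0.1   0.04] open 0.0141
```

Call:
{"fn": "arm_command", "kwargs": {
  "motion": [
    {"slide":[0,-0.0016,0],"turn":[0,0,0]},
    {"slide":[0,-0.0016,0],"turn":[0,0,0]},
    {"slide":[0,-0.0016,0],"turn":[0,0,0]},
    {"slide":[0,-0.0016,0],"turn":[0,0,0]},
    {"slide":[0,-0.0016,0],"turn":[0,0,0]}
  ]
}}

```text
t: 15.73
tool_pos: [0.5575, -0.0392, 0.2177]
orientation: [3.077, -0.632, 0.0]
force: [-0.9, -1.7, 1.6]
opening: 0.014
```

```bash
python3 st.py
```

```text
t 15.73 rail x mm 67.29 lat(tool x) mm 0.1 z 217.68 yaw -23.2
F tool xyz [-0.2  1.9 -1.6] M tool [-0.39 -0.03 -0.01] open 0.014
```

Call:
{"fn": "arm_command", "kwargs": {
  "motion": [
    {"slide":[0,-0.0016,0],"turn":[0,0,0]},
    {"slide":[0,-0.0016,0],"turn":[0,0,0]},
    {"slide":[0,-0.0016,0],"turn":[0,0,0]},
    {"slide":[0,-0.0016,0],"turn":[0,0,0]},
    {"slide":[0,-0.0016,0],"turn":[0,0,0]}
  ]
}}

```text
t: 16.15
tool_pos: [0.5588, -0.0362, 0.2176]
orientation: [3.077, -0.632, 0.0]
force: [-1.9, -0.8, 2.5]
opening: 0.0141
```

```bash
python3 st.py
```

```text
t 16.15 rail x mm 70.51 lat(tool x) mm 0.07 z 217.64 yaw -23.2
F tool xyz [-1.5  1.5 -2.5] M tool [-0.41 -0.04 -0.  ] open 0.0141
```

Call:
{"fn": "arm_command", "kwargs": {
  "motion": [
    {"slide":[0,-0.0016,0],"turn":[0,0,0]},
    {"slide":[0,-0.0016,0],"turn":[0,0,0]},
    {"slide":[0,-0.0016,0],"turn":[0,0,0]},
    {"slide":[0,-0.0016,0],"turn":[0,0,0]},
    {"slide":[0,-0.0016,0],"turn":[0,0,0]}
  ]
}}

```text
t: 16.57
tool_pos: [0.5601, -0.0332, 0.2177]
orientation: [3.077, -0.632, 0.0]
force: [-1.2, -1.5, 2.1]
opening: 0.014
```

Call:
{"fn": "arm_command", "kwargs": {
  "motion": [
    {"slide":[0,-0.0016,0],"turn":[0,0,0]},
    {"slide":[0,-0.0016,0],"turn":[0,0,0]},
    {"slide":[0,-0.0016,0],"turn":[0,0,0]},
    {"slide":[0,-0.0016,0],"turn":[0,0,0]},
    {"slide":[0,-0.0016,0],"turn":[0,0,0]}
  ]
}}

```text
t: 16.98
tool_pos: [0.5613, -0.0303, 0.2176]
orientation: [3.077, -0.632, 0.0]
force: [-1.7, -2.4, 2.2]
opening: 0.0137
```

Call:
{"fn": "arm_command", "kwargs": {
  "motion": [
    {"slide":[0,-0.0016,0],"turn":[0,0,0]},
    {"slide":[0,-0.0016,0],"turn":[0,0,0]},
    {"slide":[0,-0.0016,0],"turn":[0,0,0]},
    {"slide":[0,-0.0016,0],"turn":[0,0,0]},
    {"slide":[0,-0.0016,0],"turn":[0,0,0]}
  ]
}}

```text
t: 17.4
tool_pos: [0.5626, -0.0274, 0.2177]
orientation: [3.077, -0.632, 0.0]
force: [0.1, -2.7, 2.8]
opening: 0.0138
```

Call:
{"fn": "arm_command", "kwargs": {
  "motion": [
    {"slide":[0,-0.0016,-0.0003],"turn":[0,0,0]},
    {"slide":[0,-0.0016,0],"turn":[0,0,0]},
    {"slide":[0,-0.0016,0],"turn":[0,0,0]},
    {"slide":[0,-0.0016,0],"turn":[0,0,0]},
    {"slide":[0,-0.0016,0],"turn":[0,0,0]}
  ]
}}

```text
t: 17.82
tool_pos: [0.5638, -0.0244, 0.2176]
orientation: [-3.077, 0.632, 0.0]
force: [-0.3, -1.8, 1.9]
opening: 0.0138
```

```bash
python3 st.py
```

```text
t 17.82 rail x mm 83.33 lat(tool x) mm 0.02 z 217.65 yaw -23.21
F tool xyz [ 0.4  1.8 -1.9] M tool [-0.47 -0.07  0.01] open 0.0138
```

Call:
{"fn": "arm_command", "kwargs": {
  "motion": [
    {"slide":[0,-0.0016,0],"turn":[0,0,0]},
    {"slide":[0,-0.0016,0],"turn":[0,0,0]},
    {"slide":[0,-0.0016,0],"turn":[0,0,0]},
    {"slide":[0,-0.0016,0],"turn":[0,0,0]},
    {"slide":[0,-0.0016,0],"turn":[0,0,0]}
  ]
}}

```text
t: 18.23
tool_pos: [0.565, -0.0215, 0.2176]
orientation: [-3.077, 0.632, 0.0]
force: [0.1, -1.6, 0.2]
opening: 0.014
```

Call:
{"fn": "arm_command", "kwargs": {
  "motion": [
    {"slide":[0,-0.0016,0],"turn":[0,0,0]},
    {"slide":[0,-0.0016,0],"turn":[0,0,0]},
    {"slide":[0,-0.0016,0],"turn":[0,0,0]},
    {"slide":[0,-0.0016,0],"turn":[0,0,0]},
    {"slide":[0,-0.0016,0],"turn":[0,0,0]}
  ]
}}

```text
t: 18.65
tool_pos: [0.5663, -0.0185, 0.2177]
orientation: [-3.077, 0.632, 0.0]
force: [-0.8, -0.9, 1.0]
opening: 0.0144
```

Call:
{"fn": "arm_command", "kwargs": {
  "motion": [
    {"slide":[0,-0.0016,0],"turn":[0,0,0]},
    {"slide":[0,-0.0016,0],"turn":[0,0,0]},
    {"slide":[0,-0.0016,0],"turn":[0,0,0]},
    {"slide":[0,-0.0016,0],"turn":[0,0,0]},
    {"slide":[0,-0.0016,0],"turn":[0,0,0]}
  ]
}}

```text
t: 19.07
tool_pos: [0.5676, -0.0156, 0.2177]
orientation: [-3.077, 0.632, 0.0]
force: [0.0, -1.3, 0.4]
opening: 0.0137
```

Call:
{"fn": "arm_command", "kwargs": {
  "motion": [
    {"slide":[0,-0.0016,0],"turn":[0,0,0]},
    {"slide":[0,-0.0016,0],"turn":[0,0,0]},
    {"slide":[0,-0.0016,0],"turn":[0,0,0]},
    {"slide":[0,-0.0016,0],"turn":[0,0,0]},
    {"slide":[0,-0.0016,0],"turn":[0,0,0]}
  ]
}}

```text
t: 19.48
tool_pos: [0.5688, -0.0126, 0.2177]
orientation: [-3.077, 0.632, 0.0]
force: [-0.8, 0.6, 0.3]
opening: 0.0137
```

Call:
{"fn": "arm_command", "kwargs": {
  "motion": [
    {"slide":[0,-0.0016,0],"turn":[0,0,0]},
    {"slide":[0,-0.0016,0],"turn":[0,0,0]},
    {"slide":[0,-0.0016,0],"turn":[0,0,0]},
    {"slide":[0,-0.0016,0],"turn":[0,0,0]},
    {"slide":[0,-0.0016,0],"turn":[0,0,0]}
  ]
}}

```text
t: 19.9
tool_pos: [0.5701, -0.0097, 0.2177]
orientation: [-3.077, 0.632, 0.0]
force: [-0.0, -0.3, -1.3]
opening: 0.0139
```

Call:
{"fn": "arm_command", "kwargs": {
  "motion": [
    {"slide":[0,-0.0016,0.0001],"turn":[0,0,0]},
    {"slide":[0,-0.0016,0],"turn":[0,0,0]},
    {"slide":[0,-0.0016,0],"turn":[0,0,0]},
    {"slide":[0,-0.0016,0],"turn":[0,0,0]},
    {"slide":[0,-0.0016,0],"turn":[0,0,0]}
  ]
}}

```text
t: 20.32
tool_pos: [0.5714, -0.0068, 0.2176]
orientation: [-3.077, 0.632, 0.0]
force: [-0.6, 0.6, -1.2]
opening: 0.0139
```

```bash
python3 st.py
```

```text
t 20.32 rail x mm 102.52 lat(tool x) mm 0.06 z 217.64 yaw -23.21
F tool xyz [-0.8 -0.3  1.2] M tool [-0.09 -0.09 -0.01] open 0.0139
```

Call:
{"fn": "arm_command", "kwargs": {
  "motion": [
    {"slide":[0,-0.0016,0],"turn":[0,0,0]},
    {"slide":[0,-0.0016,0],"turn":[0,0,0]},
    {"slide":[0,-0.0016,0],"turn":[0,0,0]},
    {"slide":[0,-0.0016,0],"turn":[0,0,0]},
    {"slide":[0,-0.0016,0],"turn":[0,0,0]}
  ]
}}

```text
t: 20.73
tool_pos: [0.5726, -0.0038, 0.2176]
orientation: [3.077, -0.632, -0.0]
force: [0.2, -0.0, -1.1]
opening: 0.0141
```

Call:
{"fn": "arm_command", "kwargs": {
  "motion": [
    {"slide":[0,-0.0016,0],"turn":[0,0,0]},
    {"slide":[0,-0.0016,0],"turn":[0,0,0]},
    {"slide":[0,-0.0016,0],"turn":[0,0,0]},
    {"slide":[0,-0.0016,0],"turn":[0,0,0]},
    {"slide":[0,-0.0016,0],"turn":[0,0,0]}
  ]
}}

```text
t: 21.15
tool_pos: [0.5739, -0.0009, 0.2177]
orientation: [-3.077, 0.632, 0.0]
force: [0.6, -0.3, -1.7]
opening: 0.0136
```

Call:
{"fn": "arm_command", "kwargs": {
  "motion": [
    {"slide":[0,-0.0016,0],"turn":[0,0,0]},
    {"slide":[0,-0.0016,0],"turn":[0,0,0]},
    {"slide":[0,-0.0016,0],"turn":[0,0,0]},
    {"slide":[0,-0.0016,0],"turn":[0,0,0]},
    {"slide":[0,-0.0016,0],"turn":[0,0,0]}
  ]
}}

```text
t: 21.57
tool_pos: [0.5752, 0.0021, 0.2177]
orientation: [-3.077, 0.632, 0.0]
force: [0.1, -0.2, -1.3]
opening: 0.0135
```

Call:
{"fn": "arm_command", "kwargs": {
  "motion": [
    {"slide":[0,-0.0016,0],"turn":[0,0,0]},
    {"slide":[0,-0.0016,0],"turn":[0,0,0]},
    {"slide":[0,-0.0016,0],"turn":[0,0,0]},
    {"slide":[0,-0.0016,0],"turn":[0,0,0]},
    {"slide":[0,-0.0016,0],"turn":[0,0,0]}
  ]
}}

```text
t: 21.98
tool_pos: [0.5764, 0.005, 0.2177]
orientation: [3.077, -0.632, -0.0]
force: [-1.2, 0.2, -0.6]
opening: 0.0137
```

Call:
{"fn": "arm_command", "kwargs": {
  "motion": [
    {"slide":[0,-0.0016,0],"turn":[0,0,0]},
    {"slide":[0,-0.0016,0],"turn":[0,0,0]},
    {"slide":[0,-0.0016,0],"turn":[0,0,0]},
    {"slide":[0,-0.0016,0],"turn":[0,0,0]},
    {"slide":[0,-0.0016,0],"turn":[0,0,0]}
  ]
}}

```text
t: 22.4
tool_pos: [0.5777, 0.008, 0.2177]
orientation: [3.077, -0.632, 0.0]
force: [-0.2, -0.4, -1.3]
opening: 0.0138
```

Call:
{"fn": "arm_command", "kwargs": {
  "motion": [
    {"slide":[0,-0.0016,0],"turn":[0,0,0]},
    {"slide":[0,-0.0016,0],"turn":[0,0,0]},
    {"slide":[0,-0.0016,0],"turn":[0,0,0]},
    {"slide":[0,-0.0016,0],"turn":[0,0,0]},
    {"slide":[0,-0.0016,0],"turn":[0,0,0]}
  ]
}}

```text
t: 22.82
tool_pos: [0.579, 0.0108, 0.2177]
orientation: [3.077, -0.632, 0.0]
force: [-0.2, 0.1, -1.7]
opening: 0.0132
```

```bash
python3 st.py; python3 -c "
from h import *
c=grab('wrist','w10')
cv2.imwrite('pics/z10.png',cv2.resize(c['pixels'][100:300,240:400],None,fx=4,fy=3,interpolation=cv2.INTER_CUBIC))"
```

```text
t 22.82 rail x mm 121.7 lat(tool x) mm 0.12 z 217.71 yaw -23.21
F tool xyz [-0.2 -0.   1.7] M tool [-0.1  -0.08  0.04] open 0.0132
```

View pics/z10.png

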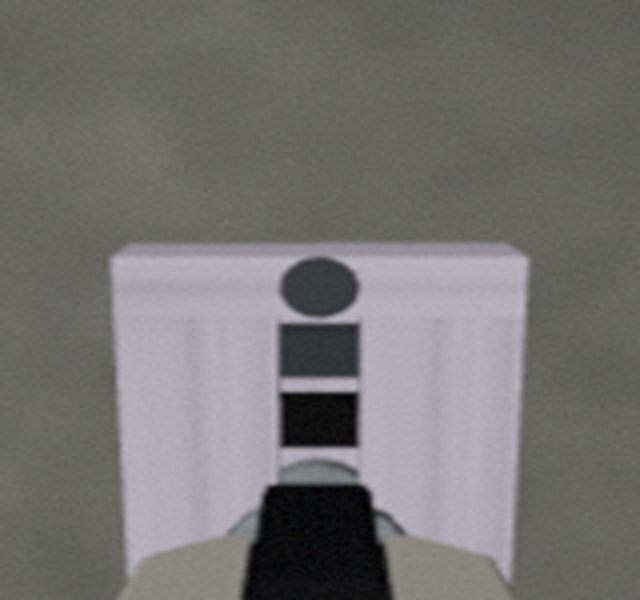

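Through the slot a dark block, likely the buffer, lies just ahead of the nose. I'll go slower.

Call:
{"fn": "arm_command", "kwargs": {
  "motion": [
    {"slide":[0,-0.001,0],"turn":[0,0,0]},
    {"slide":[0,-0.001,0],"turn":[0,0,0]},
    {"slide":[0,-0.001,0],"turn":[0,0,0]},
    {"slide":[0,-0.001,0],"turn":[0,0,0]},
    {"slide":[0,0,0],"turn":[0,0,0]}
  ]
}}

```text
t: 23.28
tool_pos: [0.5796, 0.0124, 0.2177]
orientation: [-3.077, 0.632, -0.0]
force: [0.5, 1.1, -2.2]
opening: 0.014
```

Call:
{"fn": "arm_command", "kwargs": {
  "motion": [
    {"slide":[0,-0.001,0],"turn":[0,0,0]},
    {"slide":[0,-0.001,0],"turn":[0,0,0]},
    {"slide":[0,-0.001,0],"turn":[0,0,0]},
    {"slide":[0,-0.001,0],"turn":[0,0,0]},
    {"slide":[0,0,0],"turn":[0,0,0]}
  ]
}}

```text
t: 23.7
tool_pos: [0.5802, 0.0138, 0.2177]
orientation: [-3.077, 0.632, -0.0]
force: [-0.1, 0.6, -1.3]
opening: 0.0139
```

Call:
{"fn": "arm_command", "kwargs": {
  "motion": [
    {"slide":[0,-0.001,0],"turn":[0,0,0]},
    {"slide":[0,-0.001,0],"turn":[0,0,0]},
    {"slide":[0,-0.001,0],"turn":[0,0,0]},
    {"slide":[0,-0.001,0],"turn":[0,0,0]},
    {"slide":[0,0,0],"turn":[0,0,0]}
  ]
}}

```text
t: 24.12
tool_pos: [0.5808, 0.0152, 0.2177]
orientation: [3.077, -0.632, -0.0]
force: [0.5, -0.6, -0.7]
opening: 0.0141
```

```bash
python3 st.py; python3 -c "
from h import *
c=grab('wrist','w11')
cv2.imwrite('pics/z11.png',cv2.resize(c['pixels'][100:300,240:400],None,fx=4,fy=3,interpolation=cv2.INTER_CUBIC))"
```

```text
t 24.12 rail x mm 126.38 lat(tool x) mm 0.11 z 217.68 yaw -23.2
F tool xyz [0.7 0.4 0.7] M tool [-0.36 -0.07 -0.05] open 0.0141
```

View pics/z11.png

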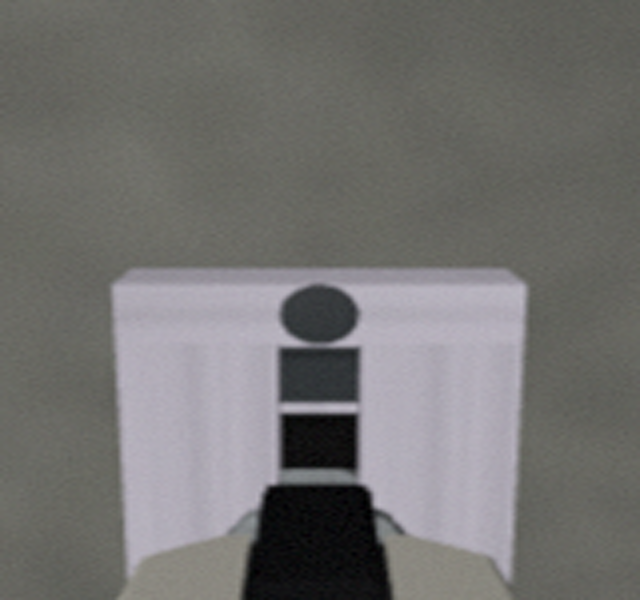

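Call:
{"fn": "arm_command", "kwargs": {
  "motion": [
    {"slide":[0,-0.001,0],"turn":[0,0,0]},
    {"slide":[0,-0.001,0],"turn":[0,0,0]},
    {"slide":[0,0,0],"turn":[0,0,0]},
    {"slide":[0,0,0],"turn":[0,0,0]},
    {"slide":[0,0,0],"turn":[0,0,0]}
  ]
}}

```text
t: 24.58
tool_pos: [0.5811, 0.0157, 0.2177]
orientation: [3.077, -0.632, -0.0]
force: [-1.5, -2.5, 0.2]
opening: 0.0137
```

```bash
python3 st.py; python3 -c "
from h import *
c=grab('wrist','w12')
cv2.imwrite('pics/z12.png',cv2.resize(c['pixels'][100:300,240:400],None,fx=4,fy=3,interpolation=cv2.INTER_CUBIC))"; python3 st.py
```

```text
t 24.58 rail x mm 127.03 lat(tool x) mm 0.13 z 217.67 yaw -23.21
F tool xyz [-0.4  2.9 -0.2] M tool [-0.91 -0.13  0.03] open 0.0137
t 24.63 rail x mm 127.07 lat(tool x) mm 0.13 z 217.7 yaw -23.21
F tool xyz [-0.2  3.6 -0.1] M tool [-0.91 -0.06  0.01] open 0.0138
```

View pics/z12.png

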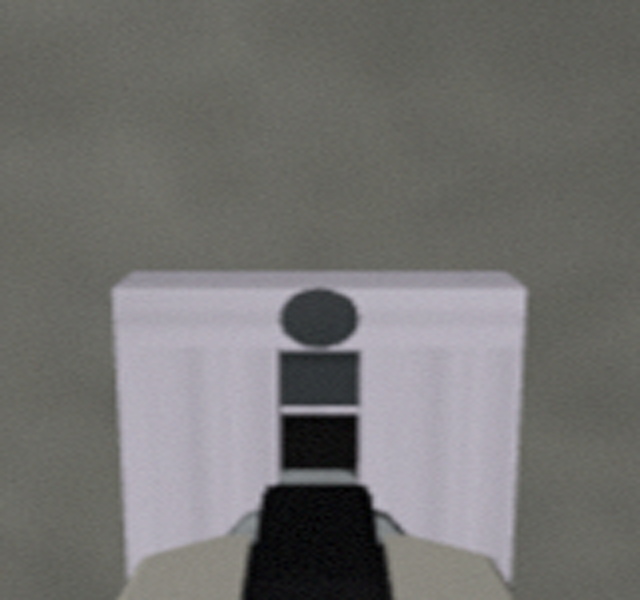

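Contact with the buffer is clear: about 3.5 N, with the wrist moment rising to 0.9 N m. Before turning I need the stud axis in the tool frame, because the earlier estimates differed by 3 mm.

```bash
python3 - <<'E'
from h import *
c=robot.read_camera("wrist");s=robot.read_state()
def TT(p,rv):
    T=np.eye(4);T[:3,:3]=Ro.from_rotvec(rv).as_matrix();T[:3,3]=p;return T
X=np.linalg.inv(TT(s["tool_pos"],s["orientation"]))@c["T"]
print("X",X.round(4).tolist())
for name,p,rv in(("w1",[.5888,.2091,.3805],[-2.221,-2.222,.001]),("w2",[.5893,.2054,.2888],[-2.322,-2.112,.009]),("w3",[.5918,.2058,.2144],[2.322,2.115,.002])):
    im=cv2.imread(f"pics/{name}.png");k=dict(c);k["T"]=TT(p,rv)@X
    g=im.max(2)
    col=slice(314,320) if name!="w3" else slice(312,326)
    v=g[190:330,col].mean(1)
    print(name,"cam",k["T"][:3,3].round(4));print([(190+i,int(v[i])) for i in range(140) if 5<abs(v[min(i+1,139)]-v[i])])
    # expected rows if the stud were at TCP axis on bench
    for lab,P in(("farTop",(.5907+.018,.2055,.062)),("nearTop",(.5907-.018,.2055,.062)),("nearBot",(.5907-.018,.2055,.02)),("headtip z2",(.5907-.016,.2055,.002))):
        print(lab,proj(k,P).round(1))
E
```

```text
X [[1.0, 0.0005, 0.0009, -0.0009], [-0.0007, 0.9609, 0.2769, -0.0763], [-0.0007, -0.2769, 0.9609, 0.0197], [0.0, 0.0, 0.0, 1.0]]
w1 cam [0.5125 0.2082 0.3609]
[(202, 90), (203, 80), (204, 72), (205, 48), (251, 11), (252, 27), (253, 69)]
farTop [315.7 251.1]
nearTop [315.6 211. ]
nearBot [316.  202.5]
headtip z2 [316.1 201.3]
w2 cam [0.5131 0.2117 0.2696]
[(226, 93), (229, 84), (230, 51), (231, 16), (233, 5), (297, 16), (298, 38), (299, 71)]
farTop [323.8 296.4]
nearTop [318.5 242.2]
nearBot [318.6 226.1]
headtip z2 [318.9 223.2]
w3 cam [0.5158 0.212  0.1946]
[(248, 115), (249, 104), (251, 87), (252, 110), (253, 139), (255, 152), (256, 144), (257, 93), (258, 21)]
farTop [323.3 361.8]
nearTop [315.4 284.9]
nearBot [316.1 252.5]
headtip z2 [316.6 245.9]
```

Call:
{"fn": "arm_command", "kwargs": {
  "motion": [
    {"slide":[0.0005,0,0],"turn":[0,0,0.2]},
    {"slide":[0.0005,0,0],"turn":[0,0,0.2]},
    {"slide":[0,0,0],"turn":[0,0,0]},
    {"slide":[0,0,0],"turn":[0,0,0]},
    {"slide":[0,0,0],"turn":[0,0,0]}
  ]
}}

```text
t: 25.1
tool_pos: [0.5814, 0.0158, 0.2177]
orientation: [3.0, -0.931, -0.0]
force: [-2.8, -2.5, 1.3]
opening: 0.0138
```

```bash
cat >> st.py <<'E'
n=np.array([d[1],-d[0]]);print("F rail: along",(d@s["force"][:2]).round(1),"lat(right)",(n@s["force"][:2]).round(1),"z",s["force"][2].round(1),"q6",s["q"][5].round(2))
E
python3 st.py
```

```text
t 25.1 rail x mm 127.19 lat(tool x) mm 0.45 z 217.66 yaw -34.48
F tool xyz [-0.9  3.6 -1.3] M tool [-1.02 -0.24  0.02] open 0.0138
F rail: along -3.3 lat(right) -1.6 z 1.3 q6 0.54
```

Call:
{"fn": "arm_command", "kwargs": {
  "motion": [
    {"slide":[0.0005,0,0],"turn":[0,0,0.2]},
    {"slide":[0.0005,0,0],"turn":[0,0,0.2]},
    {"slide":[0.0005,0,0],"turn":[0,0,0.2]},
    {"slide":[0,0,0],"turn":[0,0,0]},
    {"slide":[0,0,0],"turn":[0,0,0]}
  ]
}}

```text
t: 25.52
tool_pos: [0.582, 0.0156, 0.2177]
orientation: [-2.828, 1.367, -0.0]
force: [-1.0, -1.2, -1.0]
opening: 0.0138
```

```bash
python3 st.py
```

```text
t 25.52 rail x mm 127.23 lat(tool x) mm 1.09 z 217.66 yaw -51.58
F tool xyz [0.3 1.5 1. ] M tool [-0.51  0.05 -0.06] open 0.0138
F rail: along -1.5 lat(right) -0.5 z -1.0 q6 0.84
```

Call:
{"fn": "arm_command", "kwargs": {
  "motion": [
    {"slide":[0.0005,0,0],"turn":[0,0,0.2]},
    {"slide":[0.0005,0,0],"turn":[0,0,0.2]},
    {"slide":[0.0005,0,0],"turn":[0,0,0.2]},
    {"slide":[0,0,0],"turn":[0,0,0]},
    {"slide":[0,0,0],"turn":[0,0,0]}
  ]
}}

```text
t: 25.93
tool_pos: [0.5824, 0.0151, 0.2177]
orientation: [-2.593, 1.772, -0.0]
force: [0.0, -0.1, -2.0]
opening: 0.0138
```

```bash
python3 st.py
```

```text
t 25.93 rail x mm 127.0 lat(tool x) mm 1.63 z 217.7 yaw -68.69
F tool xyz [0.1 0.  2. ] M tool [-0.17 -0.02 -0.03] open 0.0138
F rail: along -0.1 lat(right) 0.1 z -2.0 q6 1.14
```

Call:
{"fn": "arm_command", "kwargs": {
  "motion": [
    {"slide":[0.0005,0,0],"turn":[0,0,0.2]},
    {"slide":[0.0005,0,0],"turn":[0,0,0.2]},
    {"slide":[0.0005,0,0],"turn":[0,0,0.2]},
    {"slide":[0,0,0],"turn":[0,0,0]},
    {"slide":[0,0,0],"turn":[0,0,0]}
  ]
}}

```text
t: 26.35
tool_pos: [0.5825, 0.0144, 0.2177]
orientation: [-2.3, 2.139, -0.0]
force: [0.3, 0.1, -0.7]
opening: 0.0138
```

```bash
python3 st.py
```

```text
t 26.35 rail x mm 126.38 lat(tool x) mm 1.96 z 217.7 yaw -85.85
F tool xyz [-0.  -0.3  0.7] M tool [-0.14 -0.   -0.03] open 0.0138
F rail: along 0.2 lat(right) 0.2 z -0.7 q6 1.43
```

Call:
{"fn": "arm_command", "kwargs": {
  "motion": [
    {"slide":[0.0005,0,0],"turn":[0,0,0.2]},
    {"slide":[0.0005,0,0],"turn":[0,0,0.2]},
    {"slide":[0.0005,0,0],"turn":[0,0,0.2]},
    {"slide":[0,0,0],"turn":[0,0,0]},
    {"slide":[0,0,0],"turn":[0,0,0]}
  ]
}}

```text
t: 26.77
tool_pos: [0.5824, 0.0138, 0.2177]
orientation: [-1.955, 2.459, -0.0]
force: [0.0, 0.6, -1.2]
opening: 0.0135
```

```bash
python3 st.py
```

```text
t 26.77 rail x mm 125.77 lat(tool x) mm 2.16 z 217.72 yaw -103.02
F tool xyz [-0.6  0.1  1.2] M tool [-0.19 -0.03  0.04] open 0.0135
F rail: along 0.6 lat(right) -0.2 z -1.2 q6 1.73
```

Call:
{"fn": "arm_command", "kwargs": {
  "motion": [
    {"slide":[0.0005,0,0],"turn":[0,0,0.18]},
    {"slide":[0.0004,0,0],"turn":[0,0,0.174]},
    {"slide":[0,0,0],"turn":[0,0,0]},
    {"slide":[0,0,0],"turn":[0,0,0]},
    {"slide":[0,0,0],"turn":[0,0,0]}
  ]
}}

```text
t: 27.18
tool_pos: [0.5823, 0.0134, 0.2177]
orientation: [-1.728, 2.623, 0.0]
force: [-0.3, -0.2, -1.7]
opening: 0.0139
```

```bash
python3 st.py;python3 -c "
from h import *
c=grab('wrist','w13');c2=grab('scene','s13')
cv2.imwrite('pics/s13z.png',cv2.resize(c2['pixels'][200:330,230:400],None,fx=4.4,fy=4.4,interpolation=cv2.INTER_CUBIC))"
```

```text
t 27.18 rail x mm 125.37 lat(tool x) mm 2.19 z 217.69 yaw -113.25
F tool xyz [0.3 0.2 1.7] M tool [-0.17  0.03 -0.05] open 0.0139
F rail: along -0.3 lat(right) -0.2 z -1.7 q6 1.91
```

View pics/w13.png

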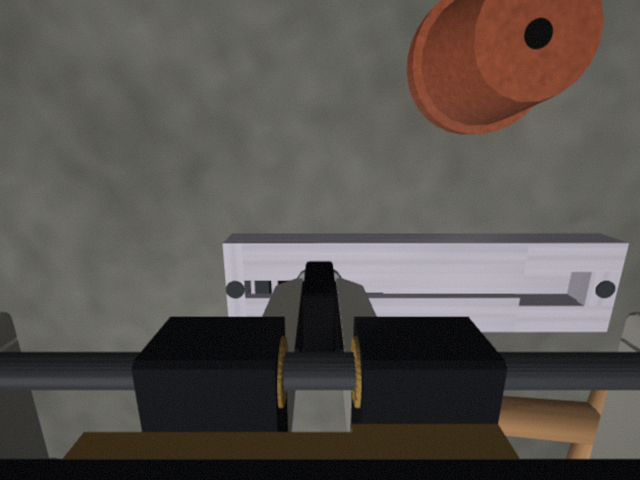

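View pics/s13z.png

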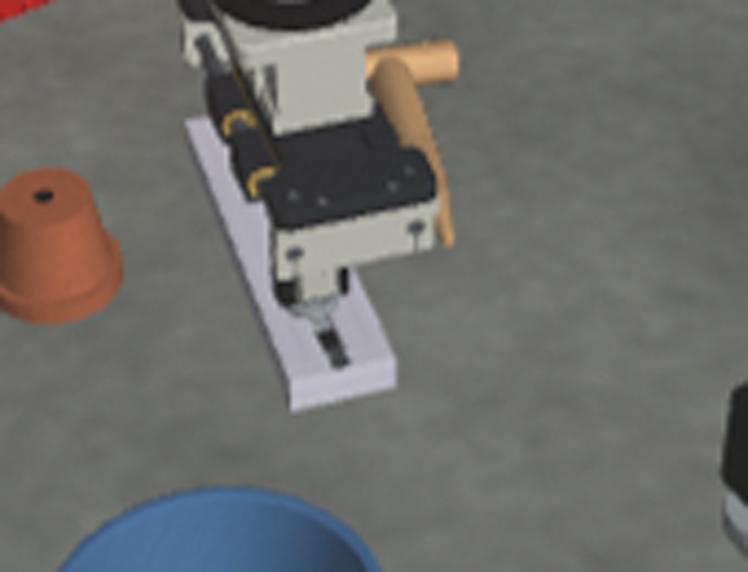

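Call:
{"fn": "arm_command", "kwargs": {
  "motion": [
    {"slide":[0,0,0.0005],"turn":[0,0,0]},
    {"slide":[0,0,0],"turn":[0,0,0]},
    {"slide":[0,0,0],"turn":[0,0,0]},
    {"slide":[0,0,0],"turn":[0,0,0]},
    {"slide":[0,0,0],"turn":[0,0,0]}
  ]
}}

```text
t: 27.7
tool_pos: [0.5823, 0.0134, 0.2177]
orientation: [-1.722, 2.628, -0.0]
force: [-1.4, 0.5, 2.1]
opening: 0.0137
```

```bash
python3 st.py
```

```text
t 27.7 rail x mm 125.36 lat(tool x) mm 2.23 z 217.66 yaw -113.54
F tool xyz [ 0.1  1.5 -2.1] M tool [-0.38  0.13 -0.04] open 0.0137
F rail: along -0.1 lat(right) -1.5 z 2.1 q6 1.92
```

Seated with light contact. Opening.

Call:
{"fn": "arm_command", "kwargs": {
  "motion": [
    {"slide":[0,0,0],"turn":[0,0,0]},
    {"slide":[0,0,0],"turn":[0,0,0]},
    {"slide":[0,0,0],"turn":[0,0,0]},
    {"slide":[0,0,0],"turn":[0,0,0]},
    {"slide":[0,0,0],"turn":[0,0,0]}
  ],
  "gripper": 45
}}

```text
t: 28.12
tool_pos: [0.5823, 0.0133, 0.2175]
orientation: [-1.721, 2.628, -0.0]
force: [0.5, 0.0, 0.2]
opening: 0.0402
```

```bash
python3 st.py
```

```text
t 28.12 rail x mm 125.32 lat(tool x) mm 2.24 z 217.47 yaw -113.56
F tool xyz [-0.2 -0.5 -0.2] M tool [-0.14  0.02  0.  ] open 0.0402
F rail: along 0.2 lat(right) 0.5 z 0.2 q6 1.92
```

Call:
{"fn": "arm_command", "kwargs": {
  "motion": [
    {"slide":[0,0,-0.02],"turn":[0,0,0]},
    {"slide":[0,0,-0.04],"turn":[0,0,0]},
    {"slide":[0,0,-0.05],"turn":[0,0,0]},
    {"slide":[0,0,-0.07],"turn":[0,0,0]},
    {"slide":[0,0,-0.07],"turn":[0,0,0]}
  ]
}}

```text
t: 28.53
tool_pos: [0.5819, 0.0134, 0.3184]
orientation: [1.721, -2.627, -0.001]
force: [0.7, 0.2, 0.2]
opening: 0.0417
```

Call:
{"fn": "arm_command", "kwargs": {
  "motion": [
    {"slide":[0,0,-0.05],"turn":[0,0,0]},
    {"slide":[0,0,0],"turn":[0,0,0]},
    {"slide":[0,0,0],"turn":[0,0,0]},
    {"slide":[0,0,0],"turn":[0,0,0]},
    {"slide":[0,0,0],"turn":[0,0,0]}
  ]
}}

```text
t: 28.95
tool_pos: [0.5817, 0.0134, 0.3359]
orientation: [1.72, -2.626, -0.002]
force: [-0.7, 0.1, -0.5]
opening: 0.0421
```

```bash
python3 st.py;python3 -c "
from h import *
c=grab('wrist','w14');c2=grab('scene','s14')
cv2.imwrite('pics/s14z.png',cv2.resize(c2['pixels'][200:330,230:400],None,fx=4.4,fy=4.4,interpolation=cv2.INTER_CUBIC))"
```

```text
t 28.95 rail x mm 125.14 lat(tool x) mm 1.66 z 335.92 yaw -113.56
F tool xyz [0.1 0.7 0.5] M tool [-0.18 -0.   -0.01] open 0.0421
F rail: along -0.1 lat(right) -0.7 z -0.5 q6 1.92
```

View pics/w14.png

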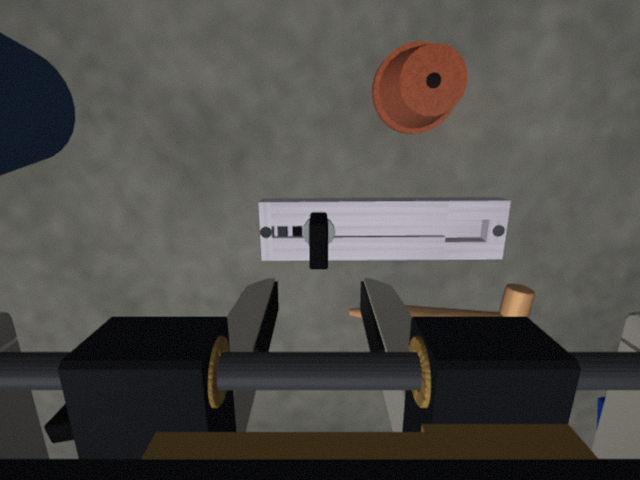

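View pics/s14z.png

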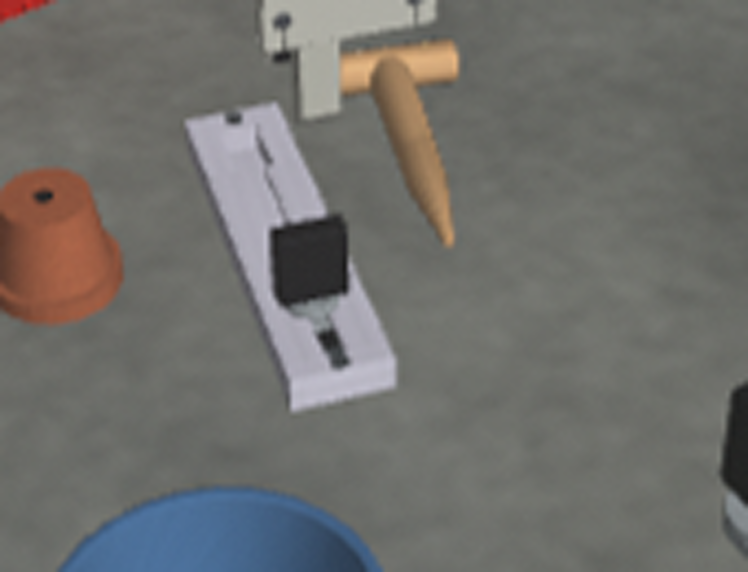

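The stud stands upright in the slot with its grip crosswise to the rail (wrist image, blade at (318,240)). The dibber and clay pot are where they were, and the robot is clear. Handing in.

```bash
python3 -c "
from plant import robot
print(robot.close_job())"
```

```text
the job is handed in; nothing more can be done
None
```

The clamp stud is locked in the T-slot rail, and the job was handed in at about 29 s. I lowered its head through the window until the collar sat on the rail. I then slid it about 127 mm along the slot to the sprung buffer, turned it 90° there and let go.

- **Forces:** the highest reading at the end of any move was about 6 N, when the collar first seated. The buffer contact read about 3.5 N, and the turn showed almost no sideways force or twist. These are readings between moves, so short peaks within a move were not recorded.
- **Last pictures:** the stud stands upright with its grip crosswise to the rail. The clay pot and dibber appear unmoved, and the gripper is open and about 120 mm above its release height. I did not measure the other bystanders again; the arm never worked close to them.
- **Disagreement:** camera estimates of where the stud sat between the jaws, along its blade, differed by up to 3 mm. I turned it assuming a 2 mm offset and checked the force after each step; nothing bound.
- **At release:** turning the head crosswise shortens it along the rail, so it no longer presses the buffer. The stud stayed where it had met the buffer.

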